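# Tip a batch of bearings from the notched pan into the screw-lid tub

### The arm

A 6-joint arm with a two-finger parallel gripper is mounted at the origin on a cart in front of the work surface, level with it; the furniture and walls round the work are solid. World frame = base frame: x ahead of the robot, y to its left, z up, the work surface at z = 0. Lengths are in m, angles in rad, forces in N, time in s.
With the tool pointing down it reaches from about 0.3 to 0.775 m from the base axis. Payload 14.6 kg.
Tool frame: the origin (TCP) lies at the very end of the fingers, on their centre line; the grasp point (between the pads) lies 19 mm behind it; y points along the fingers, x is the direction in which the jaws open and shut, and the axes are right-handed (so a half turn about y gives the same grasp; the last joint's range is limited). The gripper opens to 94 mm and grips with 3 to 60 N. Pads are 16 mm wide; open, the fingers measure 119 mm over their backs; the gripper's body (75 mm by 177 mm) begins 78 mm behind the grasp point.
Start: joints at [1.224, 0.3, 1.521, -0, 1.321, -0.067], TCP at [0.152, 0.529, 0.205] pointing down, gripper open.
Joint ranges: [-3.03, 3.03], [-0.79, 2.21], [0.23, 2.52], [-1.04, 4.18], [0, 3.07], [-2.55, 2.55]. Speed limits (rad/s): [2.22, 2.22, 2.57, 3.14, 3.14, 3.14].

### API

Orientations are given as [roll, pitch, yaw] about the fixed x, y, z axes, in that order (R = Rz(yaw) Ry(pitch) Rx(roll)).
In Python, from station import * gives the robot as it stands.
- The arm moves only by the tool send_rows, never from a script. Its argument "series" is text: rows parted by semicolons, each of 7 numbers parted by spaces: the turn, a rotation vector about the tool's x, y, z in units of 5 degrees (1.0 is 5 degrees), then the shift along the tool's x, y, z in cm, then the opening, from -1 (shut) to 1 (fully open). A call has exactly 10 rows; each row is the pose to reach, as a shift and turn from the pose commanded when the call began, along the tool's axes at that moment; what a row does not reach only later rows make up. A row lasts 1/12 s, in which the tool goes at most 41.7 mm and 7.16 degrees, less where a joint would pass 70% of its speed; a pose out of reach is approached as far as the arm can. A call with a gripper value outside its range is refused whole. The fingers move at their own pace and stop on an object; "newtons" is the grip in N (left out, the last holds). Time passes only in rows, so rows that repeat a pose let the fingers close, or fill a call up. It gives the time, the measured TCP pose, the force and the opening at its end, in the units of the state.
- get_obs(): the state, without advancing time (a new reading comes with each control period).
- camera(name): name is "side" or "top"; returns the picture (420x560x3 uint8, red, green, blue); there is no depth.
- camera_info(name): a dict with "K" (3x3 intrinsics, pixels), "R" (3x3) and "t" (3): a world point X has camera coordinates R X + t. Camera axes: x right, y down, z forward; pixel columns grow to the right and rows downward; lengths in m; the calibration is good to about 2 mm. A picture is of the moment at which its call begins. camera_info takes no time and is no camera call.
- hand_in(): hands the job in, once; it reports no verdict.
The state is a dict: "time_s": time; "qpos": joint angles; "joint_vel": joint speeds; "tau": joint torques, N m; "ee_pos": TCP position; "eef_rot": TCP orientation; "force": force on the tool from outside, world axes, zero at the start; "moment": the same for the moment, N m; "grip_width": finger opening in m.
Only numpy, scipy, OpenCV 4.12 (cv2) and the standard library are available. Lean on these libraries where they do the work, as an engineer would, in place of code of your own. Each camera call takes 0.05 s, during which the arm holds its last target. There are 200 camera calls.

### The job

Lay all the loose bearings from the bench together on the tipping pan, and unscrew the blue tub's lid and swing it right aside. Then lift the pan by its black handle so that the whole batch slides out through the corner notch into the tub in one pour (put in by hand any part that misses), lower the pan flat again, swing the lid back over the tub and screw it fully down. Leave the other tools on the bench where they are.

Things in the scene. Friction and masses are not known exactly. Their poses are not given: they have to be found in the camera images.
- station: Fixed station: grey pedestal with the pan on top, blue tub, lid arm; place and yaw differ each start. Origin on the table right below the pan's notch lip. +y points from the notch to the tub's axis (62 mm away), the pan is on the -y side, x is parallel to the pan's hinge and handle bar. The pedestal fills the space under the pan (same outline). The lid's pivot post (18 mm thick, 136 mm high) at x = -110, y = +62 mm.
- tub_center (a point): Centre of the inner floor of the round blue steel tub (154 mm outside, inner radius 72 mm), 5 mm above the table; the rim is 112 mm above the table. The tub weighs 3 kg, stands in a cradle of three studs on the station, right under the closed lid, and stays there.
- lid_pivot (a point): Point on the vertical axis about which the lid's arm swings, 110 mm from the tub's axis, 139 mm above the table.
- lid_arm (a joint): Swing of the lid's arm about its pivot post, rad: 0 = lid right over the tub (stop), grows counter-clockwise from above, away from the pan, to 1.9 (stop); from 1.5 the mouth is wholly free. Stays where left (friction 0.1 Nm). A plug under the lid sits in the mouth and blocks the swing on or off the tub unless lid_cap is above 1.8.
- lid_cap (a joint): Screw of the lid on its arm, rad: 0 = fully down, 2.4 = fully unscrewed (stops). Counter-clockwise from above opens. The lid rises 3.75 mm per rad; stays where left (friction 0.08 Nm). Measured against the arm: a gripper holding the knob while the arm swings must turn with the arm, or it turns the screw.
- knob_grip (a point): Centre of the red bar knob on the aluminium lid (160 mm across). Bar 62 mm long along this point's y axis, 20 mm wide along its x axis, 32 mm high, the point 14 mm below its top and 18 mm above its underside; 166 mm above the table with the lid down. Turns with the lid. The lid's arm passes 5 mm below the bar when the lid is down.
- pan (a joint): Tilt of the pan about the hinge along the lip of its notch, rad: 0 = flat on its pedestal; grows as the handle is lifted, to 1.0 (stop). Falls back gently when let go. Parts begin to slide at about 0.2 rad (friction about 0.22); at 0.7 it empties, if need be with a shake. Lay parts at least 45 mm back from the open notch, or a small knock may push them out early.
- pan_lip (a point): Middle of the lip of the notch, on the hinge line, 142 mm above the table; with the lid shut a part knocked off here lands on the lid; it overhangs the tub's inner wall by 10 mm. Its axes turn with the pan; flat, they are the station's.
- pan_center (a point): Centre of the pan's floor, on its top face, 145 mm above the table when flat. The pan is a sheet-metal square of 190 mm with 24 mm high, 4 mm thick walls, lying as a diamond: corners 134 mm from here along this point's x axis (both ways) and -y; the corner toward +y is cut off to an open notch 150 mm wide, 60 mm from here. Axes as the pan's.
- handle_grip (a point): Middle of the pan's black round handle bar (13 mm thick, 80 mm long along this point's x axis), beyond the corner opposite the notch: 224 mm from the hinge line and 48 mm above it when flat (190 mm above the table). It can be lifted about the hinge with the gripper kept upright: the bar turns between the fingers. Force under 10 N.
- bearing1: Steel ball bearing, slick (friction about 0.22), 52 mm across, 15 mm thick, 0.2 kg, lying flat; origin at the centre of its underside, z along its axis. It may be absent (then None).
- bearing2: Steel ball bearing, slick (friction about 0.22), 52 mm across, 15 mm thick, 0.2 kg, lying flat; origin at the centre of its underside, z along its axis. It may be absent (then None).
- bearing3: Steel ball bearing, slick (friction about 0.22), 52 mm across, 15 mm thick, 0.2 kg, lying flat; origin at the centre of its underside, z along its axis. It may be absent (then None).
- bearing4: Steel ball bearing, slick (friction about 0.22), 52 mm across, 15 mm thick, 0.2 kg, lying flat; origin at the centre of its underside, z along its axis. It may be absent (then None).
- spanner_10: Small steel ring/open spanner, 131 x 25 x 7 mm, lying on the bench; origin at the centre of its underside. To be left alone.
- tape_measure: Yellow tape measure, 85 x 66 x 37 mm; origin at the centre of its underside. To be left alone.
- v_block_a: Steel V-block, 50 x 50 x 34 mm; origin at the centre of its underside. To be left alone.
There are look-alikes about, which are no part of the job. What is shaped like the bearing3 but red is not meant.

How it is judged:
By the outcome, as a careful person would: the job done as asked, in the order asked, and still so for the second after the job is handed in, with the robot touching nothing.
Of bearing1, bearing2, bearing3, bearing4 only 2 to 4 are there at a start; the rules pass over those that are not, and their reading is None.
At some moment in a run one of bearing1, bearing2, bearing3, bearing4 may be knocked a few centimetres aside while the robot is not near it.
Once in a run the grip may slacken for a moment while it holds something.
It also fails if it takes over 210 s, if anything falls off the work surface, if the arm or the gripper's body presses on something with over 40 N, if the wrist force passes 120 N, or if a joint passes its speed limit or range.

## Working session

There is one attempt and no reset: what is moved stays moved. The work goes in short steps, Python scripts to look and compute and a tool call to move; the robot and the scene stay as the last step left them, time stands still between calls to the robot, and variables do not carry over. Pictures are saved under pics/ and viewed, on a budget of 14 in all, crops included, one or two more only if the job needs it, and the job is handed in when it is done.

Besides the shell and the picture viewer there is one more tool, called by a JSON object that holds its "method" and its "body". send_rows: Moves the arm, as the interface text tells. Its arguments: {"type":"object","properties":{"series":{"type":"string"},"newtons":{"type":"number"}},"required":["series"]}

```bash
mkdir -p pics; ls; python3 - <<'E'
from station import *
import cv2,numpy as np
np.set_printoptions(precision=4,suppress=True)
o=get_obs();print(o)
for n in("top","side"):
    im=camera(n);cv2.imwrite(f"pics/{n}0.png",im[:,:,::-1]);i=camera_info(n);print(n,i["K"],i["R"],i["t"],-i["R"].T@i["t"])
E
```

```text
pics
{'time_s': 0.0, 'qpos': array([ 1.2244,  0.3005,  1.5216,  0.    ,  1.3207, -0.0666]), 'joint_vel': array([-0.0011,  0.0018,  0.0003, -0.0015, -0.0008, -0.    ]), 'tau': array([  0.001 , -53.1808, -35.2736,   0.0709,   0.0244,  -0.0001]), 'ee_pos': array([0.1518, 0.5284, 0.2049]), 'eef_rot': array([-1.5707,  0.0012,  1.291 ]), 'force': array([0.5509, 0.2555, 1.1198]), 'moment': array([-0.0013,  0.0305,  0.0163]), 'grip_width': 0.09422298826455826}
top [[498.8543   0.     292.3219]
 [  0.     498.8543 205.0779]
 [  0.       0.       1.    ]] [[-0.0162 -0.9997 -0.018 ]
 [-0.9861  0.0189 -0.1653]
 [ 0.1656  0.015  -0.9861]] [-0.0848  0.5346  1.4017] [ 0.2937 -0.116   1.469 ]
side [[404.3004   0.     279.4594]
 [  0.     404.3004 217.2101]
 [  0.       0.       1.    ]] [[ 0.9889 -0.1484 -0.0005]
 [-0.0819 -0.5431 -0.8357]
 [ 0.1237  0.8265 -0.5492]] [-0.5346  0.1067  1.1491] [ 0.3952 -0.971   0.7201]
```

View pics/top0.png

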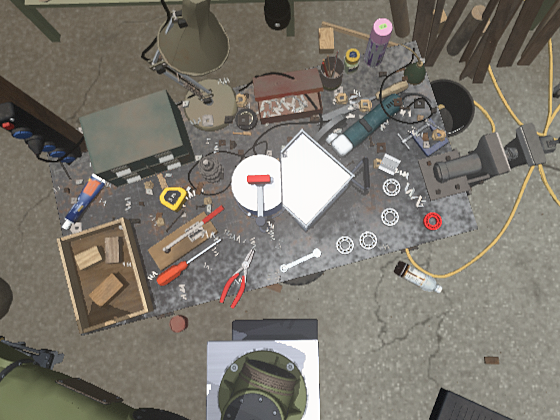

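View pics/side0.png

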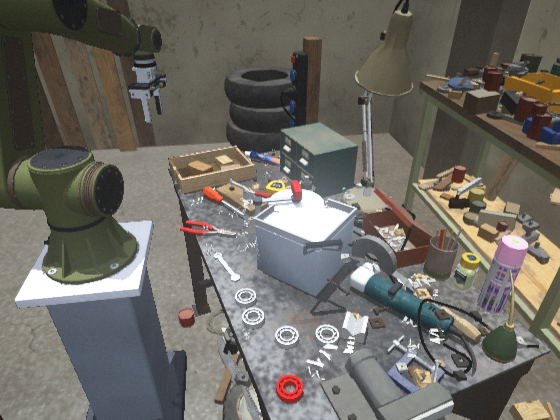

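Top view: four silver rings at (391,187), (389,216), (368,240) and (345,245), and a red decoy at (433,221). The knob is at (259,179), the pan diamond is centred near (316,180), the handle is near (366,178), and the arm pivot is near (264,218). The side view confirms all four rings. Next I'll measure these positions.

```bash
cat >h.py <<'E'
from station import *
import cv2,numpy as np
np.set_printoptions(precision=4,suppress=True)
def ray(n,u,v,z):
    i=camera_info(n);c=-i["R"].T@i["t"];d=i["R"].T@np.linalg.inv(i["K"])@[u,v,1];return (c+d*(z-c[2])/d[2])[:2]
def pix(n,X):
    i=camera_info(n);p=i["K"]@(i["R"]@np.array(X,float)+i["t"]);return p[:2]/p[2]
def rings(n,im,z=0.015,box=None,dmin=12,dmax=30,name=None):
    hsv=cv2.cvtColor(im,cv2.COLOR_RGB2HSV)
    m=((hsv[:,:,2]>165)&(hsv[:,:,1]<60)).astype(np.uint8)
    cs,_=cv2.findContours(m,cv2.RETR_EXTERNAL,cv2.CHAIN_APPROX_NONE)
    out=[]
    for c in cs:
        x,y,w,h=cv2.boundingRect(c)
        if dmin<=w<=dmax and dmin*.7<=h<=dmax and cv2.contourArea(cv2.convexHull(c))>.7*w*h:
            (a,b),s,_=cv2.fitEllipse(c);out.append((a,b,s[0],s[1],*ray(n,a,b,z)))
    return np.array(out)
E
python3 - <<'E'
from h import *
for n in("top","side"):
    im=cv2.imread(f"pics/{n}0.png")[:,:,::-1].copy()
    print(n,rings(n,im))
    hsv=cv2.cvtColor(im,cv2.COLOR_RGB2HSV)
    red=(((hsv[:,:,0]<8)|(hsv[:,:,0]>172))&(hsv[:,:,1]>150)&(hsv[:,:,2]>90)).astype(np.uint8)
    k,l,s,c=cv2.connectedComponentsWithStats(red)
    for j in range(1,k):
        if s[j,4]>25: 
            pts=np.argwhere(l==j)[:,::-1].astype(np.float32);print('red',s[j],c[j],cv2.minAreaRect(pts),ray(n,*c[j],.175))
im=cv2.imread("pics/top0.png")[120:240,225:385]
cv2.imwrite("pics/crop0.png",cv2.resize(im,None,fx=5,fy=5,interpolation=cv2.INTER_CUBIC))
E
```

```text
top [[344.4626 244.605   17.0881  17.5942   0.4183  -0.2437]
 [389.539  216.4458  16.8433  17.2796   0.4986  -0.3785]
 [391.1287 186.8713  16.1129  16.962    0.5869  -0.3875]
 [382.5574  26.021   15.9261  17.5169   1.1013  -0.3858]]
red [  2 122   8   6  32] [  5.375  124.5312] ((5.519231796264648, 124.59616088867188), (4.118439674377441, 7.452413558959961), 78.69007110595703) [0.7492 0.6844]
red [247 175  23   8 107] [256.271  177.8131] ((257.9552307128906, 177.9620819091797), (6.39450216293335, 22.17314338684082), 85.2363510131836) [ 0.5863 -0.0016]
red [203 206  20  18 105] [212.4    214.2571] ((212.40000915527344, 214.20001220703125), (4.40000057220459, 24.000003814697266), 53.130104064941406) [0.4905 0.1143]
red [423 213  19  17 204] [432.098  220.9069] ((432.0, 221.0), (16.0, 18.0), 90.0) [ 0.4622 -0.4595]
red [157 261  31  25 348] [170.9425 273.204 ] ((171.8993377685547, 272.57049560546875), (11.796939849853516, 34.735435485839844), 55.00798034667969) [0.3386 0.2201]
red [220 273  19  29 122] [227.0492 287.0574] ((227.4923858642578, 286.1065979003906), (5.73527717590332, 33.26
[... 499 characters left out ...]
14453, 194.53846740722656), (20.801258087158203, 8.320503234863281), 33.6900634765625) [ 0.3555 -0.0155]
red [186 220  21   7  66] [195.4697 222.9697] ((195.838134765625, 223.052001953125), (20.37566375732422, 3.6493728160858154), 8.746162414550781) [ 0.3147 -0.1457]
red [180 227  25   7  86] [190.9767 230.2442] ((191.77647399902344, 230.50587463378906), (24.079282760620117, 4.338609218597412), 12.52880573272705) [ 0.305  -0.1749]
red [439 230   4  18  37] [440.6216 238.6216] ((440.6877746582031, 238.5288848876953), (1.9767435789108276, 17.25849151611328), 8.746162414550781) [ 0.8668 -0.293 ]
red [277 375  26  28 533] [289.379  388.3527] ((289.5, 388.5), (27.0, 25.0), 90.0) [ 0.4636 -0.6131]
```

View pics/crop0.png

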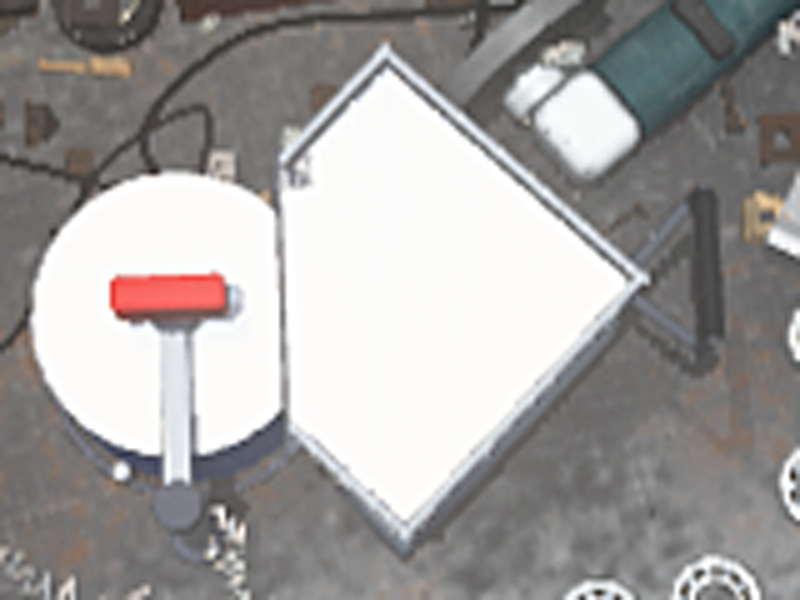

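The crop (5x, offset 225,120) shows these crop-pixel positions: pan corners at (387,50), (645,280) and (405,540), handle ends at (703,193) and (711,350), knob at (167,293), and pivot at (178,506).

```bash
python3 - <<'E'
from h import *
P=dict(knob=(167,293,.175),pivot=(178,506,.14),ct=(387,48,.169),cr=(646,281,.169),cb=(406,542,.169),h1=(704,193,.1965),h2=(710,348,.1965),n1=(281,165,.155),n2=(288,428,.155))
W={k:ray("top",225+(x-2)/5,120+(y-2)/5,z) for k,(x,y,z) in P.items()}
for k in W:print(k,W[k])
a=lambda v:np.arctan2(v[1],v[0])
print('xaxis yaw: handle',a(W['h1']-W['h2']),'corners',a(W['ct']-W['cb']),'notch',a(W['n1']-W['n2']),'pivot->knob',a(W['knob']-W['pivot']),np.linalg.norm(W['knob']-W['pivot']))
print('center mid corners',(W['ct']+W['cb'])/2, 'handle mid',(W['h1']+W['h2'])/2, np.linalg.norm(W['ct']-W['cb']))
im=cv2.imread("pics/top0.png")[:,:,::-1].copy()
# remaining ring: circle around (368,240)
for (u,v) in[(368,240),(345,245),(389,216),(391,187)]:
    s=im[v-15:v+15,u-15:u+15].astype(int).min(2);m=(s>150).astype(np.uint8)
    k,l,st,c=cv2.connectedComponentsWithStats(m);j=1+np.argmax(st[1:,4]);x,y,w,h=st[j,:4]
    q=(u-15+x+(w-1)/2,v-15+y+(h-1)/2);print(q,w,h,ray("top",*q,.013))
E
```

```text
knob [ 0.5852 -0.0062]
pivot [ 0.4756 -0.0086]
ct [ 0.72   -0.1258]
cr [ 0.5879 -0.2612]
cb [ 0.4504 -0.1305]
h1 [ 0.6283 -0.2901]
h2 [ 0.5454 -0.2899]
n1 [ 0.6597 -0.067 ]
n2 [ 0.5145 -0.0689]
xaxis yaw: handle -0.002844582734151845 corners 0.017561611292593465 notch 0.01343844202035692 pivot->knob 0.02187374175565013 0.10955524288845442
center mid corners [ 0.5852 -0.1281] handle mid [ 0.5868 -0.29  ] 0.26967267621034313
(np.float64(365.0), np.float64(241.0)) 25 27 [ 0.4279 -0.3041]
(np.float64(344.5), np.float64(247.0)) 30 25 [ 0.4114 -0.2438]
(np.float64(389.5), np.float64(216.5)) 18 18 [ 0.4987 -0.3788]
(np.float64(391.0), np.float64(186.5)) 17 18 [ 0.5885 -0.3875]
```

```bash
python3 - <<'E'
from h import *
s=cv2.imread("pics/side0.png");t=cv2.imread("pics/top0.png")
f=lambda im,k:cv2.resize(im,None,fx=k,fy=k,interpolation=cv2.INTER_CUBIC)
a=f(s[290:410,250:440],2.5)[:300,:400] ; b=f(s[290:410,280:440],2.5)
c=f(t[140:260,330:490],2.5); d=f(s[50:130,110:190],3.75)
o=np.zeros((600,800,3),np.uint8);o[:300,:400]=b;o[:300,400:]=c;o[300:,:300]=d
e=f(t[330:420,0:100],3.3);o[300:300+e.shape[0],400:400+e.shape[1]]=e
cv2.imwrite("pics/comp1.png",o)
E
```

```text
(no output)
```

View pics/comp1.png

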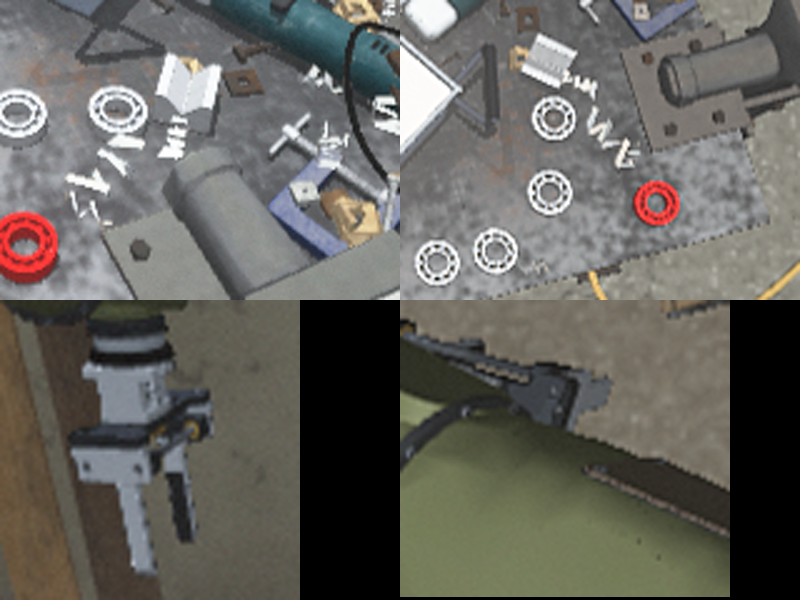

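Four real bearings: A (0.587,-0.389), B (0.499,-0.379), C (0.430,-0.315) and D (0.418,-0.244). The gripper body is long along the jaw direction. I'll write a planning helper that prints deltas.

```bash
cat >plan.py <<'E'
import numpy as np
def plan(p,calls):
    """p=(x,y,z,yawdeg); calls: list of lists of (x,y,z,yawdeg,open,n): prints deltas (ry, sx sy sz)"""
    p=np.array(p,float)
    for c in calls:
        a=np.radians(p[3]);ax=np.array([[np.cos(a),np.sin(a),0],[0,0,-1],[-np.sin(a),np.cos(a),0]])
        out=[];q=p
        for w in c:
            t=np.array(w[:4],float);d=ax@(t[:3]-p[:3])*100
            need=max(np.linalg.norm(t[:3]-q[:3])/.0417,abs(t[3]-q[3])/7.16)
            out.append(f"{w[5]}x[0 {-(t[3]-p[3])/5:.1f} 0 {d[0]:.1f} {d[1]:.1f} {d[2]:.1f} {w[4]}] need {need:.1f}");q=t
        print(" ; ".join(out));p=q
def here():
    from station import get_obs
    o=get_obs();r=o["eef_rot"];print(np.round(o["time_s"],2),np.round(o["ee_pos"],4),"rpy",np.round(np.degrees(r),2),"q",np.round(o["qpos"],2),"F",np.round(o["force"],1),"w",round(o["grip_width"],4))
    return (*o["ee_pos"],np.degrees(r[2]))
E
python3 - <<'E'
from plan import *
p=here()
plan(p,[[(.30,.25,.26,25,1,10)],[(.48,-.08,.26,-35,1,10)],[(.587,-.397,.26,-90,1,10)],[(.587,-.397,.06,-90,1,10)]])
E
```

```text
0.1 [0.1518 0.5284 0.2049] rpy [-9.000e+01  6.000e-02  7.397e+01] q [ 1.22  0.3   1.52 -0.    1.32 -0.07] F [-0.8 -0.9 -0.3] w 0.0938
10x[0 9.8 0 -22.7 -5.5 -21.9 1] need 7.7
10x[0 12.0 0 2.4 0.0 -37.5 1] need 9.0
10x[0 11.0 0 26.9 0.0 -19.8 1] need 8.0
10x[0 -0.0 0 0.0 20.0 0.0 1] need 4.8
```

{"method": "send_rows", "body": {"series": "0 9.8 0 -22.7 -5.5 -21.9 1;0 9.8 0 -22.7 -5.5 -21.9 1;0 9.8 0 -22.7 -5.5 -21.9 1;0 9.8 0 -22.7 -5.5 -21.9 1;0 9.8 0 -22.7 -5.5 -21.9 1;0 9.8 0 -22.7 -5.5 -21.9 1;0 9.8 0 -22.7 -5.5 -21.9 1;0 9.8 0 -22.7 -5.5 -21.9 1;0 9.8 0 -22.7 -5.5 -21.9 1;0 9.8 0 -22.7 -5.5 -21.9 1", "newtons": 30}}

```text
time_s: 0.93
ee_pos: [0.3001, 0.2492, 0.2606]
eef_rot: [-1.571, -0.001, 0.433]
force: [0.3, 0.2, 0.3]
grip_width: 0.0941
```

{"method": "send_rows", "body": {"series": "0 12 0 2.4 0 -37.5 1;0 12 0 2.4 0 -37.5 1;0 12 0 2.4 0 -37.5 1;0 12 0 2.4 0 -37.5 1;0 12 0 2.4 0 -37.5 1;0 12 0 2.4 0 -37.5 1;0 12 0 2.4 0 -37.5 1;0 12 0 2.4 0 -37.5 1;0 12 0 2.4 0 -37.5 1;0 12 0 2.4 0 -37.5 1"}}

```text
time_s: 1.77
ee_pos: [0.4817, -0.0833, 0.2589]
eef_rot: [-1.572, 0.002, -0.617]
force: [-0.3, 0.6, -0.3]
grip_width: 0.094
```

{"method": "send_rows", "body": {"series": "0 11 0 26.9 0 -19.8 1;0 11 0 26.9 0 -19.8 1;0 11 0 26.9 0 -19.8 1;0 11 0 26.9 0 -19.8 1;0 11 0 26.9 0 -19.8 1;0 11 0 26.9 0 -19.8 1;0 11 0 26.9 0 -19.8 1;0 11 0 26.9 0 -19.8 1;0 11 0 26.9 0 -19.8 1;0 11 0 26.9 0 -19.8 1"}}

```text
time_s: 2.6
ee_pos: [0.5873, -0.3964, 0.2569]
eef_rot: [-1.574, 0.003, -1.571]
force: [-0.3, 0.3, 0.1]
grip_width: 0.0938
```

{"method": "send_rows", "body": {"series": "0 0 0 0 4 0 1;0 0 0 0 8 0 1;0 0 0 0 12 0 1;0 0 0 0 16 0 1;0 0 0 0 20 0 1;0 0 0 0 22.5 0 1;0 0 0 0 24 0 1;0 0 0 0 25 0 1;0 0 0 0 25.4 0 1;0 0 0 0 25.4 0 1"}}

```text
time_s: 3.43
ee_pos: [0.587, -0.396, 0.0072]
eef_rot: [-1.57, -0.001, -1.57]
force: [-0.1, 0.2, 0.1]
grip_width: 0.0942
```

{"method": "send_rows", "body": {"series": "0 0 0 0 0 0 0;0 0 0 0 0 0 -0.3;0 0 0 0 0 0 -0.3;0 0 0 0 0 0 -0.3;0 0 0 0 0 0 -0.3;0 0 0 0 0 0 -0.3;0 0 0 0 0 0 -0.3;0 0 0 0 0 0 -0.3;0 0 0 0 0 0 -0.3;0 0 0 0 0 0 -0.3"}}

```text
time_s: 4.27
ee_pos: [0.5864, -0.3964, 0.0066]
eef_rot: [-1.571, -0.0, -1.571]
force: [0.4, 0.9, 1.9]
grip_width: 0.0509
```

{"method": "send_rows", "body": {"series": "0 0 0 0 -1 0 -0.3;0 0 0 0 -3 0 -0.3;0 0 0 0 -6 0 -0.3;0 0 0 0 -10 0 -0.3;0 0 0 0 -14 0 -0.3;0 0 0 0 -18 0 -0.3;0 0 0 0 -22 0 -0.3;0 0 0 0 -25 0 -0.3;0 0 0 0 -25 0 -0.3;0 0 0 0 -25 0 -0.3"}}

```text
time_s: 5.1
ee_pos: [0.5865, -0.3966, 0.2584]
eef_rot: [-1.568, -0.002, -1.571]
force: [0.0, 0.8, -3.1]
grip_width: 0.0511
```

```bash
python3 - <<'E'
from plan import *
p=here()
from h import *
print(rings("top",camera("top")))
plan(p,[[(.526,-.143,.25,-45,-.3,10)],[(.526,-.143,.154,-45,-.3,10)],[(.526,-.143,.154,-45,.35,10)],[(.526,-.143,.25,-45,.35,10)],[(.499,-.379,.25,0,1,10)]])
E
```

```text
5.1 [ 0.5865 -0.3966  0.2584] rpy [-89.86  -0.11 -90.04] q [-0.65  0.65  0.89 -0.    1.59  0.93] F [ 0.   0.8 -3.1] w 0.0511
[]
10x[0 -9.0 0 -25.4 0.8 -6.1 -0.3] need 6.3
10x[0 -0.0 0 0.0 9.6 0.0 -0.3] need 2.3
10x[0 -0.0 0 0.0 0.0 0.0 0.35] need 0.0
10x[0 -0.0 0 0.0 -9.6 0.0 0.35] need 2.3
10x[0 -9.0 0 14.8 0.0 -18.6 1] need 6.3
```

{"method": "send_rows", "body": {"series": "0 -9 0 -25.4 0.8 -6.1 -0.3;0 -9 0 -25.4 0.8 -6.1 -0.3;0 -9 0 -25.4 0.8 -6.1 -0.3;0 -9 0 -25.4 0.8 -6.1 -0.3;0 -9 0 -25.4 0.8 -6.1 -0.3;0 -9 0 -25.4 0.8 -6.1 -0.3;0 -9 0 -25.4 0.8 -6.1 -0.3;0 -9 0 -25.4 0.8 -6.1 -0.3;0 -9 0 -25.4 0.8 -6.1 -0.3;0 -9 0 -25.4 0.8 -6.1 -0.3"}}

```text
time_s: 5.98
ee_pos: [0.5255, -0.1433, 0.2475]
eef_rot: [-1.572, 0.001, -0.788]
force: [-0.3, -0.4, -2.0]
grip_width: 0.0514
```

{"method": "send_rows", "body": {"series": "0 0 0 0 3 0 -0.3;0 0 0 0 6 0 -0.3;0 0 0 0 8 0 -0.3;0 0 0 0 9 0 -0.3;0 0 0 0 9.5 0 -0.3;0 0 0 0 9.7 0 -0.3;0 0 0 0 9.7 0 -0.3;0 0 0 0 9.7 0 -0.3;0 0 0 0 9.7 0 -0.3;0 0 0 0 9.7 0 -0.3"}}

```text
time_s: 6.82
ee_pos: [0.5258, -0.1425, 0.1521]
eef_rot: [-1.57, -0.001, -0.786]
force: [-0.9, 0.3, -2.1]
grip_width: 0.0512
```

{"method": "send_rows", "body": {"series": "0 0 0 0 0 0 0.1;0 0 0 0 0 0 0.25;0 0 0 0 0 0 0.35;0 0 0 0 0 0 0.35;0 0 0 0 0 0 0.35;0 0 0 0 -1 0 0.35;0 0 0 0 -3 0 0.35;0 0 0 0 -6 0 0.35;0 0 0 0 -10 0 0.35;0 0 0 0 -10 0 0.35"}}

```text
time_s: 7.65
ee_pos: [0.5273, -0.143, 0.2596]
eef_rot: [-1.566, -0.01, -0.786]
force: [-0.2, 0.0, 0.9]
grip_width: 0.0635
```

{"method": "send_rows", "body": {"series": "0 -9 0 14.8 0 -18.6 0.8;0 -9 0 14.8 0 -18.6 0.8;0 -9 0 14.8 0 -18.6 0.8;0 -9 0 14.8 0 -18.6 0.8;0 -9 0 14.8 0 -18.6 0.8;0 -9 0 14.8 0 -18.6 0.8;0 -9 0 14.8 0 -18.6 0.8;0 -9 0 14.8 0 -18.6 0.8;0 -9 0 14.8 0 -18.6 0.8;0 -9 0 14.8 0 -18.6 0.8"}}

```text
time_s: 8.48
ee_pos: [0.4989, -0.3776, 0.252]
eef_rot: [-1.571, -0.001, -0.002]
force: [0.7, 0.4, 0.0]
grip_width: 0.0846
```

```bash
python3 - <<'E'
from plan import *
p=here()
from h import *
a=camera("top");b=camera("side");cv2.imwrite("pics/t2.png",a[100:300,200:480,::-1]);cv2.imwrite("pics/s2.png",b[120:420,170:450,::-1])
o=np.zeros((600,800,3),np.uint8);o[:286,:400]=cv2.resize(a[100:300,200:480,::-1],(400,286));o[:429,400:]=cv2.resize(b[120:420,170:450,::-1],(400,429));cv2.imwrite("pics/c2.png",o[:430])
E
```

```text
8.48 [ 0.4989 -0.3776  0.252 ] rpy [-9.002e+01 -3.000e-02 -1.200e-01] q [-0.71  0.44  1.22  0.    1.48 -0.7 ] F [0.7 0.4 0. ] w 0.0846
```

View pics/c2.png

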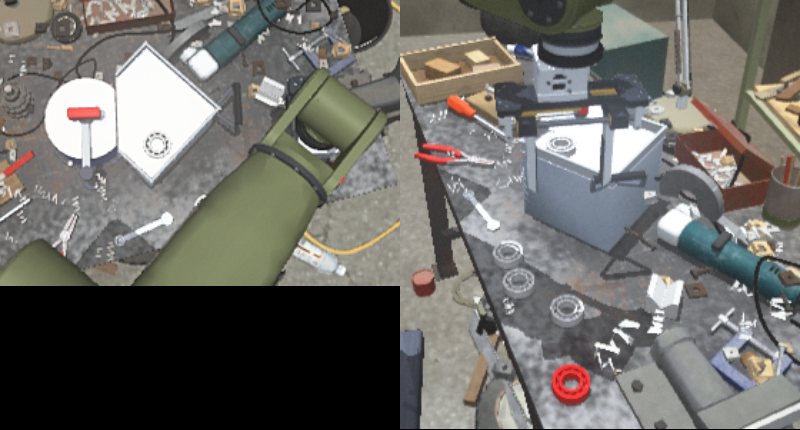

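Bearing A is in the pan at composite (157,145). B, C and D are unmoved in the side view at (567,309), (518,283) and (508,252).

{"method": "send_rows", "body": {"series": "0 0 0 0 4 0 0.8;0 0 0 0 8 0 0.8;0 0 0 0 12 0 0.8;0 0 0 0 16 0 0.8;0 0 0 0 20 0 0.8;0 0 0 0 22.5 0 0.8;0 0 0 0 24 0 0.8;0 0 0 0 24.4 0 0.8;0 0 0 0 24.6 0 0.8;0 0 0 0 24.6 0 0.8"}}

```text
time_s: 9.42
ee_pos: [0.4991, -0.3785, 0.0064]
eef_rot: [-1.572, -0.001, -0.0]
force: [0.3, 0.0, -0.2]
grip_width: 0.0846
```

{"method": "send_rows", "body": {"series": "0 0 0 0 0 0 0;0 0 0 0 0 0 -0.3;0 0 0 0 0 0 -0.3;0 0 0 0 0 0 -0.3;0 0 0 0 0 0 -0.3;0 0 0 0 0 0 -0.3;0 0 0 0 0 0 -0.3;0 0 0 0 0 0 -0.3;0 0 0 0 0 0 -0.3;0 0 0 0 0 0 -0.3"}}

```text
time_s: 10.25
ee_pos: [0.4986, -0.3786, 0.0057]
eef_rot: [-1.571, -0.0, -0.001]
force: [-1.5, 1.1, 5.4]
grip_width: 0.051
```

{"method": "send_rows", "body": {"series": "0 0 0 0 -1 0 -0.3;0 0 0 0 -3 0 -0.3;0 0 0 0 -6 0 -0.3;0 0 0 0 -10 0 -0.3;0 0 0 0 -14 0 -0.3;0 0 0 0 -18 0 -0.3;0 0 0 0 -22 0 -0.3;0 0 0 0 -25 0 -0.3;0 0 0 0 -25 0 -0.3;0 0 0 0 -25 0 -0.3"}}

```text
time_s: 11.08
ee_pos: [0.4986, -0.3786, 0.2569]
eef_rot: [-1.572, -0.002, -0.0]
force: [-0.2, -0.3, -3.5]
grip_width: 0.051
```

```bash
python3 - <<'E'
from plan import *
p=here()
plan(p,[[(.646,-.143,.25,45,-.3,10)],[(.646,-.143,.153,45,-.3,10)]])
plan((.646,-.143,.25,45),[[(.430,-.315,.25,0,.8,10)]])
E
```

```text
11.08 [ 0.4986 -0.3786  0.2569] rpy [-9.009e+01 -1.100e-01 -3.000e-02] q [-0.71  0.44  1.21  0.    1.49 -0.71] F [-0.2 -0.3 -3.5] w 0.051
10x[0 -9.0 0 14.7 0.7 23.6 -0.3] need 6.7
10x[0 -0.0 0 0.0 9.7 0.0 -0.3] need 2.3
10x[0 9.0 0 -27.4 0.0 3.1 0.8] need 6.6
```

{"method": "send_rows", "body": {"series": "0 -9 0 14.7 0.7 23.6 -0.3;0 -9 0 14.7 0.7 23.6 -0.3;0 -9 0 14.7 0.7 23.6 -0.3;0 -9 0 14.7 0.7 23.6 -0.3;0 -9 0 14.7 0.7 23.6 -0.3;0 -9 0 14.7 0.7 23.6 -0.3;0 -9 0 14.7 0.7 23.6 -0.3;0 -9 0 14.7 0.7 23.6 -0.3;0 -9 0 14.7 0.7 23.6 -0.3;0 -9 0 14.7 0.7 23.6 -0.3"}}

```text
time_s: 11.92
ee_pos: [0.645, -0.1429, 0.2468]
eef_rot: [-1.569, 0.002, 0.784]
force: [0.2, -0.1, -1.1]
grip_width: 0.051
```

{"method": "send_rows", "body": {"series": "0 0 0 0 3 0 -0.3;0 0 0 0 6 0 -0.3;0 0 0 0 8 0 -0.3;0 0 0 0 9 0 -0.3;0 0 0 0 9.5 0 -0.3;0 0 0 0 9.7 0 -0.3;0 0 0 0 9.7 0 -0.3;0 0 0 0 9.7 0 -0.3;0 0 0 0 9.7 0 -0.3;0 0 0 0 9.7 0 -0.3"}}

```text
time_s: 12.75
ee_pos: [0.646, -0.1432, 0.1528]
eef_rot: [-1.573, -0.001, 0.784]
force: [-0.4, -1.5, 6.9]
grip_width: 0.0509
```

{"method": "send_rows", "body": {"series": "0 0 0 0 0 0 0.1;0 0 0 0 0 0 0.25;0 0 0 0 0 0 0.35;0 0 0 0 0 0 0.35;0 0 0 0 0 0 0.35;0 0 0 0 -1 0 0.35;0 0 0 0 -3 0 0.35;0 0 0 0 -6 0 0.35;0 0 0 0 -10 0 0.35;0 0 0 0 -10 0 0.35"}}

```text
time_s: 13.58
ee_pos: [0.6472, -0.143, 0.2606]
eef_rot: [-1.581, -0.006, 0.785]
force: [0.3, -0.8, 1.1]
grip_width: 0.0634
```

{"method": "send_rows", "body": {"series": "0 9 0 -27.4 0 3.1 0.8;0 9 0 -27.4 0 3.1 0.8;0 9 0 -27.4 0 3.1 0.8;0 9 0 -27.4 0 3.1 0.8;0 9 0 -27.4 0 3.1 0.8;0 9 0 -27.4 0 3.1 0.8;0 9 0 -27.4 0 3.1 0.8;0 9 0 -27.4 0 3.1 0.8;0 9 0 -27.4 0 3.1 0.8;0 9 0 -27.4 0 3.1 0.8"}}

```text
time_s: 14.42
ee_pos: [0.4303, -0.3141, 0.2519]
eef_rot: [-1.571, -0.001, 0.0]
force: [0.0, -0.1, 0.4]
grip_width: 0.0843
```

```bash
python3 - <<'E'
from plan import *
p=here()
from h import *
a=camera("top");b=camera("side")
o=np.zeros((430,800,3),np.uint8);o[:286,:400]=cv2.resize(a[100:300,200:480,::-1],(400,286));o[:429,400:]=cv2.resize(b[120:420,170:450,::-1],(400,429));cv2.imwrite("pics/c3.png",o)
E
```

```text
14.42 [ 0.4303 -0.3141  0.2519] rpy [-9.002e+01 -4.000e-02  2.000e-02] q [-0.7   0.23  1.5   0.    1.41 -0.7 ] F [ 0.  -0.1  0.4] w 0.0843
```

View pics/c3.png

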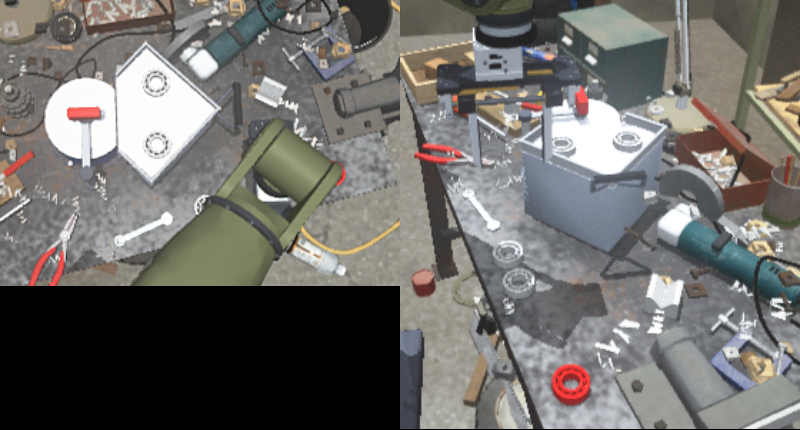

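Two bearings are in the pan, and C (518,283) and D (508,252) haven't moved. Picking C.

{"method": "send_rows", "body": {"series": "0 0 0 0 4 0 0.8;0 0 0 0 8 0 0.8;0 0 0 0 12 0 0.8;0 0 0 0 16 0 0.8;0 0 0 0 20 0 0.8;0 0 0 0 22.5 0 0.8;0 0 0 0 24 0 0.8;0 0 0 0 24.4 0 0.8;0 0 0 0 24.6 0 0.8;0 0 0 0 24.6 0 0.8"}}

```text
time_s: 15.35
ee_pos: [0.4306, -0.3142, 0.006]
eef_rot: [-1.571, -0.001, 0.0]
force: [0.5, 0.2, 0.8]
grip_width: 0.0846
```

{"method": "send_rows", "body": {"series": "0 0 0 0 0 0 0;0 0 0 0 0 0 -0.3;0 0 0 0 0 0 -0.3;0 0 0 0 0 0 -0.3;0 0 0 0 0 0 -0.3;0 0 0 0 0 0 -0.3;0 0 0 0 0 0 -0.3;0 0 0 0 0 0 -0.3;0 0 0 0 0 0 -0.3;0 0 0 0 0 0 -0.3"}}

```text
time_s: 16.18
ee_pos: [0.4299, -0.3145, 0.0057]
eef_rot: [-1.571, -0.0, -0.001]
force: [-1.2, 1.1, 5.1]
grip_width: 0.0509
```

{"method": "send_rows", "body": {"series": "0 0 0 0 -1 0 -0.3;0 0 0 0 -3 0 -0.3;0 0 0 0 -6 0 -0.3;0 0 0 0 -10 0 -0.3;0 0 0 0 -14 0 -0.3;0 0 0 0 -18 0 -0.3;0 0 0 0 -22 0 -0.3;0 0 0 0 -25 0 -0.3;0 0 0 0 -25 0 -0.3;0 0 0 0 -25 0 -0.3"}}

```text
time_s: 17.02
ee_pos: [0.43, -0.3144, 0.2568]
eef_rot: [-1.572, -0.002, -0.001]
force: [-0.0, 0.4, -2.2]
grip_width: 0.0512
```

```bash
python3 - <<'E'
from plan import *
p=here()
plan(p,[[(.51,-.225,.255,-45,-.3,10)],[(.586,-.138,.25,-90,-.3,10)],[(.586,-.138,.153,-90,-.3,10)]])
plan((.586,-.138,.25,-90),[[(.5,-.19,.25,-45,.8,10)],[(.418,-.244,.25,0,.8,10)]])
E
```

```text
17.02 [ 0.43   -0.3144  0.2568] rpy [-9.009e+01 -1.100e-01 -3.000e-02] q [-0.7   0.22  1.5  -0.    1.42 -0.7 ] F [-0.   0.4 -2.2] w 0.0512
10x[0 9.0 0 8.0 0.2 8.9 -0.3] need 6.3
10x[0 9.0 0 -0.8 0.5 11.5 -0.3] need 6.3
10x[0 -0.0 0 0.0 9.7 0.0 -0.3] need 2.3
10x[0 -9.0 0 5.2 0.0 -8.6 0.8] need 6.3
10x[0 -9.0 0 -2.0 0.0 -9.6 0.8] need 6.3
```

{"method": "send_rows", "body": {"series": "0 9 0 8 0.2 8.9 -0.3;0 9 0 8 0.2 8.9 -0.3;0 9 0 8 0.2 8.9 -0.3;0 9 0 8 0.2 8.9 -0.3;0 9 0 8 0.2 8.9 -0.3;0 9 0 8 0.2 8.9 -0.3;0 9 0 8 0.2 8.9 -0.3;0 9 0 8 0.2 8.9 -0.3;0 9 0 8 0.2 8.9 -0.3;0 9 0 8 0.2 8.9 -0.3"}}

```text
time_s: 17.85
ee_pos: [0.5096, -0.2253, 0.2525]
eef_rot: [-1.571, 0.002, -0.783]
force: [-1.0, -0.8, -1.1]
grip_width: 0.0507
```

{"method": "send_rows", "body": {"series": "0 9 0 -0.8 0.5 11.5 -0.3;0 9 0 -0.8 0.5 11.5 -0.3;0 9 0 -0.8 0.5 11.5 -0.3;0 9 0 -0.8 0.5 11.5 -0.3;0 9 0 -0.8 0.5 11.5 -0.3;0 9 0 -0.8 0.5 11.5 -0.3;0 9 0 -0.8 0.5 11.5 -0.3;0 9 0 -0.8 0.5 11.5 -0.3;0 9 0 -0.8 0.5 11.5 -0.3;0 9 0 -0.8 0.5 11.5 -0.3"}}

```text
time_s: 18.68
ee_pos: [0.5855, -0.1385, 0.2483]
eef_rot: [-1.571, 0.0, -1.568]
force: [0.1, -0.4, -1.6]
grip_width: 0.0508
```

{"method": "send_rows", "body": {"series": "0 0 0 0 3 0 -0.3;0 0 0 0 6 0 -0.3;0 0 0 0 8 0 -0.3;0 0 0 0 9 0 -0.3;0 0 0 0 9.5 0 -0.3;0 0 0 0 9.6 0 -0.3;0 0 0 0 9.6 0 -0.3;0 0 0 0 9.6 0 -0.3;0 0 0 0 9.6 0 -0.3;0 0 0 0 9.6 0 -0.3"}}

```text
time_s: 19.52
ee_pos: [0.5859, -0.1385, 0.1533]
eef_rot: [-1.57, -0.0, -1.571]
force: [-0.4, 0.0, -2.6]
grip_width: 0.0512
```

{"method": "send_rows", "body": {"series": "0 0 0 0 0 0 0.1;0 0 0 0 0 0 0.25;0 0 0 0 0 0 0.35;0 0 0 0 0 0 0.35;0 0 0 0 0 0 0.35;0 0 0 0 -1 0 0.35;0 0 0 0 -3 0 0.35;0 0 0 0 -6 0 0.35;0 0 0 0 -10 0 0.35;0 0 0 0 -10 0 0.35"}}

```text
time_s: 20.35
ee_pos: [0.5874, -0.139, 0.2612]
eef_rot: [-1.56, -0.003, -1.571]
force: [0.1, -0.5, 0.6]
grip_width: 0.0635
```

{"method": "send_rows", "body": {"series": "0 -9 0 5.2 0 -8.6 0.8;0 -9 0 5.2 0 -8.6 0.8;0 -9 0 5.2 0 -8.6 0.8;0 -9 0 5.2 0 -8.6 0.8;0 -9 0 5.2 0 -8.6 0.8;0 -9 0 5.2 0 -8.6 0.8;0 -9 0 5.2 0 -8.6 0.8;0 -9 0 5.2 0 -8.6 0.8;0 -9 0 5.2 0 -8.6 0.8;0 -9 0 5.2 0 -8.6 0.8"}}

```text
time_s: 21.18
ee_pos: [0.4996, -0.1904, 0.2528]
eef_rot: [-1.571, -0.0, -0.788]
force: [0.8, -0.0, 0.3]
grip_width: 0.0844
```

{"method": "send_rows", "body": {"series": "0 -9 0 -2 0 -9.6 0.8;0 -9 0 -2 0 -9.6 0.8;0 -9 0 -2 0 -9.6 0.8;0 -9 0 -2 0 -9.6 0.8;0 -9 0 -2 0 -9.6 0.8;0 -9 0 -2 0 -9.6 0.8;0 -9 0 -2 0 -9.6 0.8;0 -9 0 -2 0 -9.6 0.8;0 -9 0 -2 0 -9.6 0.8;0 -9 0 -2 0 -9.6 0.8"}}

```text
time_s: 22.02
ee_pos: [0.4176, -0.2441, 0.2525]
eef_rot: [-1.571, -0.0, -0.003]
force: [-1.0, -0.1, -0.0]
grip_width: 0.0842
```

```bash
python3 - <<'E'
from plan import *
p=here()
from h import *
a=camera("top");b=camera("side")
o=np.zeros((430,800,3),np.uint8);o[:286,:400]=cv2.resize(a[100:300,200:480,::-1],(400,286));o[:429,400:]=cv2.resize(b[120:420,170:450,::-1],(400,429));cv2.imwrite("pics/c4.png",o)
E
```

```text
22.02 [ 0.4176 -0.2441  0.2525] rpy [-90.    -0.    -0.18] q [-0.6   0.12  1.63 -0.    1.39 -0.6 ] F [-1.  -0.1 -0. ] w 0.0842
```

View pics/c4.png

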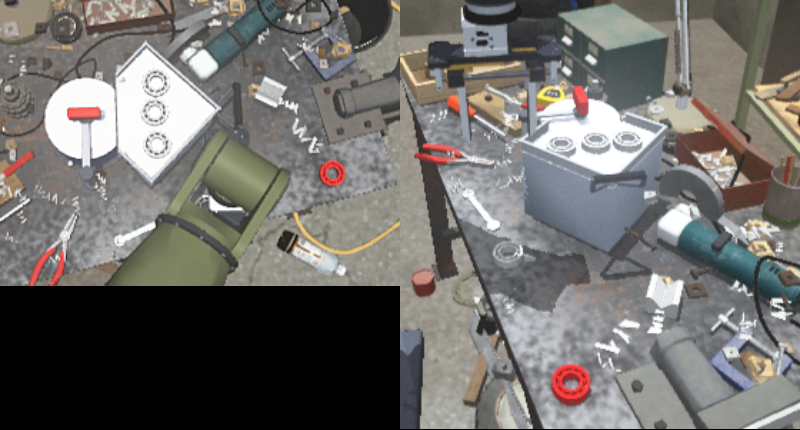

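Three bearings are in the pan, and D is still at (508,252). Picking D.

{"method": "send_rows", "body": {"series": "0 0 0 0 4 0 0.8;0 0 0 0 8 0 0.8;0 0 0 0 12 0 0.8;0 0 0 0 16 0 0.8;0 0 0 0 20 0 0.8;0 0 0 0 22.5 0 0.8;0 0 0 0 24 0 0.8;0 0 0 0 24.4 0 0.8;0 0 0 0 24.6 0 0.8;0 0 0 0 24.6 0 0.8"}}

```text
time_s: 22.95
ee_pos: [0.4179, -0.2443, 0.007]
eef_rot: [-1.571, -0.001, -0.001]
force: [0.8, 0.5, 0.4]
grip_width: 0.0845
```

{"method": "send_rows", "body": {"series": "0 0 0 0 0 0 0;0 0 0 0 0 0 -0.3;0 0 0 0 0 0 -0.3;0 0 0 0 0 0 -0.3;0 0 0 0 0 0 -0.3;0 0 0 0 0 0 -0.3;0 0 0 0 0 0 -0.3;0 0 0 0 0 0 -0.3;0 0 0 0 0 0 -0.3;0 0 0 0 0 0 -0.3"}}

```text
time_s: 23.78
ee_pos: [0.4177, -0.2442, 0.0067]
eef_rot: [-1.571, -0.0, -0.001]
force: [-1.4, 0.7, 6.3]
grip_width: 0.0511
```

{"method": "send_rows", "body": {"series": "0 0 0 0 -1 0 -0.3;0 0 0 0 -3 0 -0.3;0 0 0 0 -6 0 -0.3;0 0 0 0 -10 0 -0.3;0 0 0 0 -14 0 -0.3;0 0 0 0 -18 0 -0.3;0 0 0 0 -22 0 -0.3;0 0 0 0 -25 0 -0.3;0 0 0 0 -25 0 -0.3;0 0 0 0 -25 0 -0.3"}}

```text
time_s: 24.62
ee_pos: [0.4176, -0.2441, 0.2577]
eef_rot: [-1.572, -0.002, -0.001]
force: [0.9, -0.8, -2.7]
grip_width: 0.0511
```

{"method": "send_rows", "body": {"series": "0 0 0 16.8 0 4.9 -0.3;0 0 0 16.8 0 4.9 -0.3;0 0 0 16.8 0 4.9 -0.3;0 0 0 16.8 0 4.9 -0.3;0 0 0 16.8 0 4.9 -0.3;0 0 0 16.8 0 4.9 -0.3;0 0 0 16.8 0 4.9 -0.3;0 0 0 16.8 0 4.9 -0.3;0 0 0 16.8 0 4.9 -0.3;0 0 0 16.8 0 4.9 -0.3"}}

```text
time_s: 25.45
ee_pos: [0.5848, -0.1957, 0.2568]
eef_rot: [-1.571, -0.0, -0.002]
force: [0.2, 0.1, -1.9]
grip_width: 0.051
```

```bash
python3 - <<'E'
from plan import *
p=here()
plan(p,[[(.586,-.195,.1535,0,-.3,10)]])
E
```

```text
25.45 [ 0.5848 -0.1957  0.2568] rpy [-9.001e+01 -2.000e-02 -9.000e-02] q [-0.38  0.42  1.24 -0.    1.48 -0.38] F [ 0.2  0.1 -1.9] w 0.051
10x[0 -0.0 0 0.1 10.3 0.1 -0.3] need 2.5
```

{"method": "send_rows", "body": {"series": "0 0 0 0.1 3 0.1 -0.3;0 0 0 0.1 6 0.1 -0.3;0 0 0 0.1 8 0.1 -0.3;0 0 0 0.1 9 0.1 -0.3;0 0 0 0.1 9.8 0.1 -0.3;0 0 0 0.1 10.3 0.1 -0.3;0 0 0 0.1 10.3 0.1 -0.3;0 0 0 0.1 10.3 0.1 -0.3;0 0 0 0.1 10.3 0.1 -0.3;0 0 0 0.1 10.3 0.1 -0.3"}}

```text
time_s: 26.28
ee_pos: [0.5869, -0.1943, 0.1544]
eef_rot: [-1.571, -0.001, -0.001]
force: [0.3, -0.2, -2.5]
grip_width: 0.0515
```

{"method": "send_rows", "body": {"series": "0 0 0 0 0 0 0.1;0 0 0 0 0 0 0.2;0 0 0 0 0 0 0.28;0 0 0 0 0 0 0.28;0 0 0 0 0 0 0.28;0 0 0 0 -1 0 0.28;0 0 0 0 -3 0 0.28;0 0 0 0 -6 0 0.28;0 0 0 0 -10 0 0.28;0 0 0 0 -10 0 0.28"}}

```text
time_s: 27.12
ee_pos: [0.5882, -0.1948, 0.2623]
eef_rot: [-1.575, -0.011, -0.001]
force: [0.7, 0.3, 1.2]
grip_width: 0.0599
```

```bash
python3 - <<'E'
from plan import *
p=here()
plan(p,[[(.585,-.006,.25,0,.2,10)]])
E
```

```text
27.12 [ 0.5882 -0.1948  0.2623] rpy [-9.024e+01 -6.100e-01 -3.000e-02] q [-0.38  0.42  1.23  0.    1.48 -0.38] F [0.7 0.3 1.2] w 0.0599
10x[0 -0.0 0 -0.3 1.2 18.9 0.2] need 4.5
```

{"method": "send_rows", "body": {"series": "0 0 0 -0.2 0.4 18.9 0.2;0 0 0 -0.2 0.4 18.9 0.2;0 0 0 -0.2 0.4 18.9 0.2;0 0 0 -0.2 0.4 18.9 0.2;0 0 0 -0.2 0.4 18.9 0.2;0 0 0 -0.2 0.4 18.9 0.2;0 0 0 -0.2 0.4 18.9 0.2;0 0 0 -0.2 0.4 18.9 0.2;0 0 0 -0.2 0.4 18.9 0.2;0 0 0 -0.2 0.4 18.9 0.2"}}

```text
time_s: 27.95
ee_pos: [0.5847, -0.0064, 0.2495]
eef_rot: [-1.571, -0.0, -0.002]
force: [-0.3, -0.3, 0.7]
grip_width: 0.0564
```

```bash
python3 - <<'E'
from plan import *
p=here()
from h import *
a=camera("top");b=camera("side")
o=np.zeros((430,800,3),np.uint8);o[:286,:400]=cv2.resize(a[100:300,200:480,::-1],(400,286));o[:429,400:]=cv2.resize(b[120:420,170:450,::-1],(400,429));cv2.imwrite("pics/c5.png",o)
E
```

```text
27.95 [ 0.5847 -0.0064  0.2495] rpy [-90.01  -0.    -0.12] q [-0.07  0.35  1.35 -0.    1.44 -0.07] F [-0.3 -0.3  0.7] w 0.0564
```

View pics/c5.png

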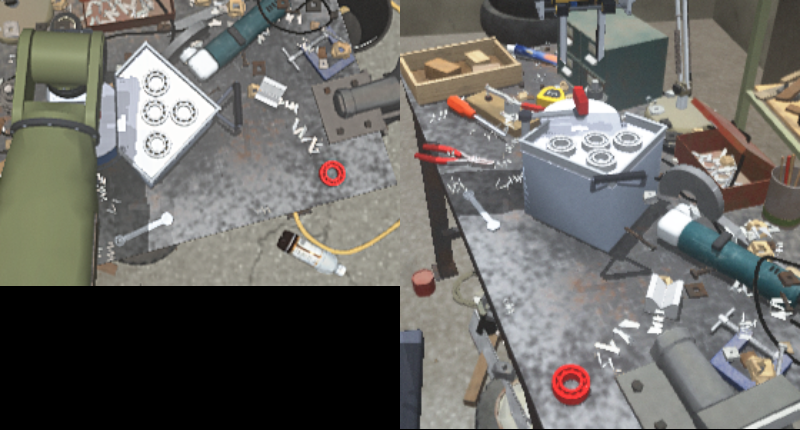

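All four bearings lie in the pan. Now the knob.

{"method": "send_rows", "body": {"series": "0 0 0 0 3 0 0.2;0 0 0 0 6 0 0.2;0 0 0 0 8 0 0.2;0 0 0 0 9 0 0.2;0 0 0 0 9.3 0 0.2;0 0 0 0 9.3 0 0.2;0 0 0 0 9.3 0 0;0 0 0 0 9.3 0 -0.2;0 0 0 0 9.3 0 -0.4;0 0 0 0 9.3 0 -0.7", "newtons": 15}}

```text
time_s: 28.88
ee_pos: [0.5849, -0.0052, 0.1572]
eef_rot: [-1.571, -0.001, -0.001]
force: [-0.9, -0.3, -0.8]
grip_width: 0.0331
```

{"method": "send_rows", "body": {"series": "0 0 0 0 0 0 -0.8;0 0 0 0 0 0 -0.8;0 0 0 0 0 0 -0.8;0 0 0 0 0 0 -0.8;0 0 0 0 0 0 -0.8;0 0 0 0 0 0 -0.8;0 0 0 0 0 0 -0.8;0 0 0 0 0 0 -0.8;0 0 0 0 0 0 -0.8;0 0 0 0 0 0 -0.8"}}

```text
time_s: 29.72
ee_pos: [0.5852, -0.0051, 0.1568]
eef_rot: [-1.571, -0.002, -0.0]
force: [5.9, -0.3, 2.0]
grip_width: 0.02
```

{"method": "send_rows", "body": {"series": "0 -1.3 0 0.05 -0.04 0 -0.8;0 -2.6 0 0.05 -0.08 0 -0.8;0 -3.9 0 0.05 -0.13 0 -0.8;0 -5.2 0 0.05 -0.17 0 -0.8;0 -6.5 0 0.05 -0.21 0 -0.8;0 -7.8 0 0.05 -0.26 0 -0.8;0 -9.1 0 0.05 -0.3 0 -0.8;0 -10.4 0 0.05 -0.34 0 -0.8;0 -11.7 0 0.05 -0.38 0 -0.8;0 -13 0 0.05 -0.42 0 -0.8"}}

```text
time_s: 30.55
ee_pos: [0.5852, -0.0052, 0.1609]
eef_rot: [-1.571, -0.0, 1.139]
force: [1.2, 1.0, 3.4]
grip_width: 0.0201
```

{"method": "send_rows", "body": {"series": "0 -1.3 0 0 -0.04 0 -0.8;0 -2.6 0 0 -0.08 0 -0.8;0 -3.9 0 0 -0.13 0 -0.8;0 -5.2 0 0 -0.17 0 -0.8;0 -6.5 0 0 -0.21 0 -0.8;0 -7.8 0 0 -0.26 0 -0.8;0 -9.1 0 0 -0.3 0 -0.8;0 -10.4 0 0 -0.34 0 -0.8;0 -11.7 0 0 -0.38 0 -0.8;0 -13 0 0 -0.42 0 -0.8"}}

```text
time_s: 31.38
ee_pos: [0.5853, -0.0052, 0.1652]
eef_rot: [-1.571, 0.0, 2.274]
force: [2.3, 0.5, 2.6]
grip_width: 0.0201
```

```bash
python3 -c "
from plan import *
here()
import station,numpy as np
print(station.get_obs()['moment'])"
```

```text
31.38 [ 0.5853 -0.0052  0.1652] rpy [-9.0030e+01  2.0000e-02  1.3028e+02] q [-0.07  0.41  1.47  0.    1.26 -2.35] F [2.3 0.5 2.6] w 0.0201
[ 0.12649795 -0.56134901 -0.1313494 ]
```

{"method": "send_rows", "body": {"series": "0 0 0 0 0 0 -0.4;0 0 0 0 0 0 0;0 0 0 0 0 0 0.2;0 0 0 0 0 0 0.2;0 0 0 0 -2 0 0.2;0 0 0 0 -5 0 0.2;0 0 0 0 -5 0 0.2;0 0 0 0 -5 0 0.2;0 0 0 0 -5 0 0.2;0 0 0 0 -5 0 0.2"}}

```text
time_s: 32.22
ee_pos: [0.5847, -0.0051, 0.2136]
eef_rot: [-1.569, -0.001, 2.268]
force: [-0.1, 0.3, -0.4]
grip_width: 0.0565
```

{"method": "send_rows", "body": {"series": "0 1.3 0 0 0 0 0.2;0 2.6 0 0 0 0 0.2;0 3.9 0 0 0 0 0.2;0 5.2 0 0 0 0 0.2;0 6.5 0 0 0 0 0.2;0 7.8 0 0 0 0 0.2;0 9.1 0 0 0 0 0.2;0 10.4 0 0 0 0 0.2;0 11.7 0 0 0 0 0.2;0 12 0 0 0 0 0.2"}}

```text
time_s: 33.05
ee_pos: [0.5848, -0.0052, 0.2137]
eef_rot: [-1.569, 0.001, 1.214]
force: [-1.3, -0.4, -0.1]
grip_width: 0.0563
```

{"method": "send_rows", "body": {"series": "0 1.3 0 0 0 0 0.2;0 2.6 0 0 0 0 0.2;0 3.9 0 0 0 0 0.2;0 5.2 0 0 0 0 0.2;0 6.5 0 0 0 0 0.2;0 7.8 0 0 0 0 0.2;0 9.1 0 0 0 0 0.2;0 10.4 0 0 0 0 0.2;0 11.7 0 0 0 0 0.2;0 12 0 0 0 0 0.2"}}

```text
time_s: 33.88
ee_pos: [0.5848, -0.0052, 0.2137]
eef_rot: [-1.57, 0.002, 0.166]
force: [0.0, 0.9, -0.3]
grip_width: 0.0566
```

{"method": "send_rows", "body": {"series": "0 1.3 0 0 0 0 0.2;0 2.6 0 0 0 0 0.2;0 3.9 0 0 0 0 0.2;0 5.2 0 0 0 0 0.2;0 6.5 0 0 0 0 0.2;0 7.8 0 0 0 0 0.2;0 9.1 0 0 0 0 0.2;0 10.4 0 0 0 0 0.2;0 11.7 0 0 0 0 0.2;0 12 0 0 0 0 0.2"}}

```text
time_s: 34.72
ee_pos: [0.5848, -0.0052, 0.2137]
eef_rot: [-1.572, 0.001, -0.881]
force: [-0.2, 1.0, -0.3]
grip_width: 0.0563
```

```bash
python3 - <<'E'
from plan import *
p=here()
from h import *
a=camera("top");b=camera("side")
o=np.zeros((430,800,3),np.uint8);o[:286,:400]=cv2.resize(a[100:300,200:480,::-1],(400,286));o[:429,400:]=cv2.resize(b[100:250,220:360,::-1],(400,429));cv2.imwrite("pics/c6.png",o)
E
```

```text
34.72 [ 0.5848 -0.0052  0.2137] rpy [-9.008e+01  7.000e-02 -5.046e+01] q [-0.07  0.37  1.4  -0.    1.37  0.81] F [-0.2  1.  -0.3] w 0.0563
```

View pics/c6.png

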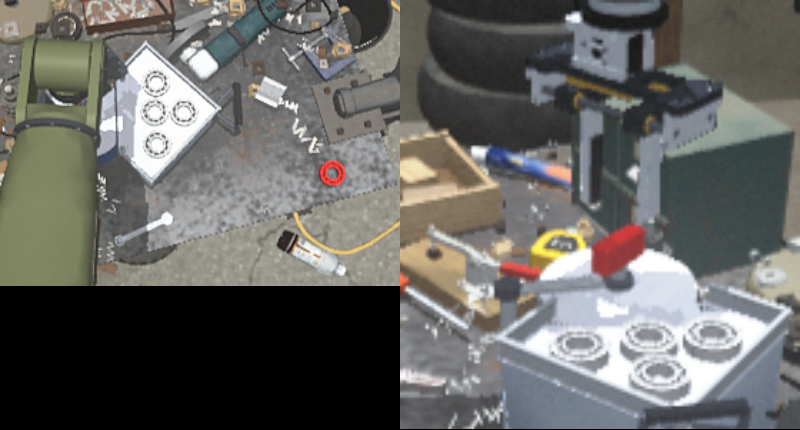

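{"method": "send_rows", "body": {"series": "0 0 0 0 2 0 0.2;0 0 0 0 4 0 0.2;0 0 0 0 4.7 0 0.2;0 0 0 0 4.7 0 0.2;0 0 0 0 4.7 0 0;0 0 0 0 4.7 0 -0.2;0 0 0 0 4.7 0 -0.4;0 0 0 0 4.7 0 -0.6;0 0 0 0 4.7 0 -0.8;0 0 0 0 4.7 0 -0.8"}}

```text
time_s: 35.65
ee_pos: [0.5853, -0.0052, 0.1682]
eef_rot: [-1.57, -0.0, -0.873]
force: [0.0, 0.3, 0.1]
grip_width: 0.0202
```

{"method": "send_rows", "body": {"series": "0 0 0 0 0 0 -0.8;0 0 0 0 0 0 -0.8;0 0 0 0 0 0 -0.8;0 0 0 0 0 0 -0.8;0 0 0 0 0 0 -0.8;0 0 0 0 0 0 -0.8;0 0 0 0 0 0 -0.8;0 0 0 0 0 0 -0.8;0 0 0 0 0 0 -0.8;0 0 0 0 0 0 -0.8"}}

```text
time_s: 36.48
ee_pos: [0.5853, -0.0052, 0.168]
eef_rot: [-1.571, -0.0, -0.873]
force: [0.1, -0.5, 5.5]
grip_width: 0.0198
```

```bash
cat >swing.py <<'E'
from plan import *
def swing(p,tot,n,P=(.4755,-.007)):
    P=np.array(P);v=np.array(p[:2])-P;ph=np.arctan2(v[1],v[0]);r=np.linalg.norm(v);print("r",r,"phi",ph)
    for c in range(n//10):
        s=tot*c*10/n;a=np.radians(p[3])+s;X=np.array([np.cos(a),np.sin(a)]);Z=np.array([-np.sin(a),np.cos(a)])
        q0=P+r*np.array([np.cos(ph+s),np.sin(ph+s)])
        for k in range(1,11):
            f=s+tot*k/n;d=P+r*np.array([np.cos(ph+f),np.sin(ph+f)])-q0
            print(f"0 {-np.degrees(f-s)/5:.2f} 0 {d@X*100:.2f} 0 {d@Z*100:.2f}",end=";")
        print()
E
python3 -c "
from swing import *
p=here();swing(p,1.68,20)"
```

```text
36.48 [ 0.5853 -0.0052  0.168 ] rpy [-8.999e+01 -1.000e-02 -5.003e+01] q [-0.07  0.41  1.46  0.    1.27  0.8 ] F [ 0.1 -0.5  5.5] w 0.0198
r 0.1097682205121364 phi 0.016632792403893745
0 -0.96 0 -0.74 0 0.55;0 -1.93 0 -1.52 0 1.04;0 -2.89 0 -2.34 0 1.45;0 -3.85 0 -3.20 0 1.80;0 -4.81 0 -4.08 0 2.08;0 -5.78 0 -4.98 0 2.28;0 -6.74 0 -5.89 0 2.40;0 -7.70 0 -6.81 0 2.45;0 -8.66 0 -7.73 0 2.42;0 -9.63 0 -8.65 0 2.31;
0 -0.96 0 -0.74 0 0.55;0 -1.93 0 -1.52 0 1.04;0 -2.89 0 -2.34 0 1.45;0 -3.85 0 -3.20 0 1.80;0 -4.81 0 -4.08 0 2.08;0 -5.78 0 -4.98 0 2.28;0 -6.74 0 -5.89 0 2.40;0 -7.70 0 -6.81 0 2.45;0 -8.66 0 -7.73 0 2.42;0 -9.63 0 -8.65 0 2.31;
```

{"method": "send_rows", "body": {"series": "0 -0.96 0 -0.74 0 0.55 -0.8;0 -1.93 0 -1.52 0 1.04 -0.8;0 -2.89 0 -2.34 0 1.45 -0.8;0 -3.85 0 -3.2 0 1.8 -0.8;0 -4.81 0 -4.08 0 2.08 -0.8;0 -5.78 0 -4.98 0 2.28 -0.8;0 -6.74 0 -5.89 0 2.4 -0.8;0 -7.7 0 -6.81 0 2.45 -0.8;0 -8.66 0 -7.73 0 2.42 -0.8;0 -9.63 0 -8.65 0 2.31 -0.8"}}

```text
time_s: 37.32
ee_pos: [0.5468, 0.0757, 0.168]
eef_rot: [-1.572, 0.001, -0.029]
force: [-2.4, -4.2, 6.2]
grip_width: 0.0198
```

Low forces, so I'll continue.

{"method": "send_rows", "body": {"series": "0 -0.96 0 -0.74 0 0.55 -0.8;0 -1.93 0 -1.52 0 1.04 -0.8;0 -2.89 0 -2.34 0 1.45 -0.8;0 -3.85 0 -3.2 0 1.8 -0.8;0 -4.81 0 -4.08 0 2.08 -0.8;0 -5.78 0 -4.98 0 2.28 -0.8;0 -6.74 0 -5.89 0 2.4 -0.8;0 -7.7 0 -6.81 0 2.45 -0.8;0 -8.66 0 -7.73 0 2.42 -0.8;0 -9.63 0 -8.65 0 2.31 -0.8"}}

```text
time_s: 38.15
ee_pos: [0.4614, 0.1011, 0.168]
eef_rot: [-1.572, 0.001, 0.811]
force: [1.2, -7.1, 5.0]
grip_width: 0.0199
```

{"method": "send_rows", "body": {"series": "0 0 0 0 0 0 -0.6;0 0 0 0 0 0 -0.4;0 0 0 0 0 0 0;0 0 0 0 0 0 0.2;0 0 0 0 0 0 0.2;0 0 0 0 -3 0 0.2;0 0 0 0 -6 0 0.2;0 0 0 0 -9 0 0.2;0 0 0 0 -9 0 0.2;0 0 0 0 -9 0 0.2"}}

```text
time_s: 38.98
ee_pos: [0.4621, 0.102, 0.2587]
eef_rot: [-1.572, -0.002, 0.808]
force: [0.3, 0.2, -0.9]
grip_width: 0.0562
```

```bash
python3 - <<'E'
from plan import *
p=here()
plan(p,[[(.50,-.07,.27,0,0,10)],[(.5875,-.29,.27,-90,0,10)]])
plan(p,[[(.50,-.07,.27,0,0,10)],[(.5875,-.29,.27,90,0,10)]])
E
```

```text
38.98 [0.4621 0.102  0.2587] rpy [-90.08  -0.11  46.27] q [ 0.14  0.09  1.65  0.    1.4  -0.67] F [ 0.3  0.2 -0.9] w 0.0562
10x[0 9.3 0 -9.8 -1.1 -14.6 0] need 6.5
10x[0 18.0 0 8.8 0.0 -22.0 0] need 12.6
10x[0 9.3 0 -9.8 -1.1 -14.6 0] need 6.5
10x[0 -18.0 0 8.8 0.0 -22.0 0] need 12.6
```

{"method": "send_rows", "body": {"series": "0 13.6 0 -9.8 -1.1 -14.6 0;0 13.6 0 -9.8 -1.1 -14.6 0;0 13.6 0 -9.8 -1.1 -14.6 0;0 13.6 0 -9.8 -1.1 -14.6 0;0 13.6 0 -9.8 -1.1 -14.6 0;0 13.6 0 -9.8 -1.1 -14.6 0;0 13.6 0 -9.8 -1.1 -14.6 0;0 13.6 0 -9.8 -1.1 -14.6 0;0 13.6 0 -9.8 -1.1 -14.6 0;0 13.6 0 -9.8 -1.1 -14.6 0"}}

```text
time_s: 39.82
ee_pos: [0.499, -0.0698, 0.2672]
eef_rot: [-1.571, 0.003, -0.387]
force: [-0.5, -0.3, -0.4]
grip_width: 0.0469
```

```bash
python3 - <<'E'
from plan import *
p=here()
plan(p,[[(.5875,-.29,.27,-90,0,10)]])
E
```

```text
39.82 [ 0.499  -0.0698  0.2672] rpy [-90.02   0.14 -22.15] q [-0.21  0.16  1.55  0.    1.43  0.17] F [-0.5 -0.3 -0.4] w 0.0469
10x[0 13.6 0 16.5 -0.3 -17.1 0] need 9.5
```

{"method": "send_rows", "body": {"series": "0 13.6 0 16.5 -0.3 -17.1 0;0 13.6 0 16.5 -0.3 -17.1 0;0 13.6 0 16.5 -0.3 -17.1 0;0 13.6 0 16.5 -0.3 -17.1 0;0 13.6 0 16.5 -0.3 -17.1 0;0 13.6 0 16.5 -0.3 -17.1 0;0 13.6 0 16.5 -0.3 -17.1 0;0 13.6 0 16.5 -0.3 -17.1 0;0 13.6 0 16.5 -0.3 -17.1 0;0 13.6 0 16.5 -0.3 -17.1 0"}}

```text
time_s: 40.65
ee_pos: [0.5891, -0.2899, 0.2695]
eef_rot: [-1.573, 0.002, -1.574]
force: [0.1, -0.4, 1.1]
grip_width: 0.0472
```

```bash
python3 - <<'E'
from plan import *
p=here()
from h import *
a=camera("top");b=camera("side")
o=np.zeros((430,800,3),np.uint8);o[:286,:400]=cv2.resize(a[100:300,200:480,::-1],(400,286));o[:429,400:]=cv2.resize(b[120:420,170:450,::-1],(400,429));cv2.imwrite("pics/c7.png",o)
E
```

```text
40.65 [ 0.5891 -0.2899  0.2695] rpy [-9.015e+01  9.000e-02 -9.017e+01] q [-0.51  0.52  1.07  0.    1.55  1.06] F [ 0.1 -0.4  1.1] w 0.0472
```

View pics/c7.png

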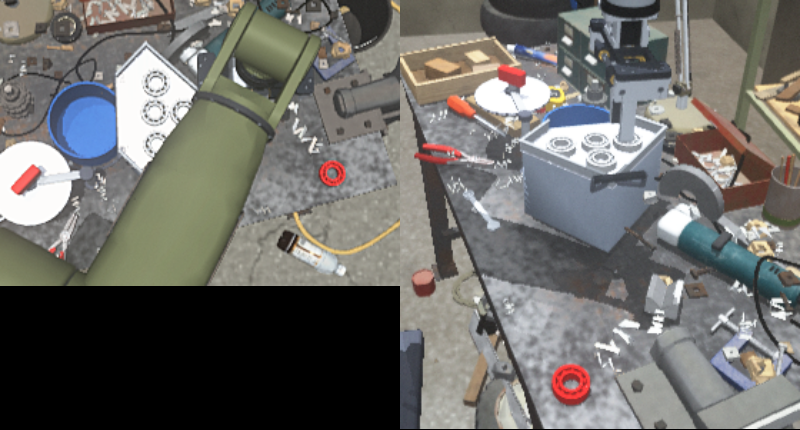

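Tub open, all four bearings in the pan, and the lid aside at (35,180). Gripping the handle.

{"method": "send_rows", "body": {"series": "0 0 0 0.1 1 -0.1 -0.2;0 0 0 0.1 3 -0.1 -0.2;0 0 0 0.1 5 -0.1 -0.2;0 0 0 0.1 6.5 -0.1 -0.2;0 0 0 0.1 8 -0.1 -0.2;0 0 0 0.1 9 -0.1 -0.2;0 0 0 0.1 9.2 -0.1 -0.2;0 0 0 0.1 9.2 -0.1 -0.2;0 0 0 0.1 9.2 -0.1 -0.5;0 0 0 0.1 9.2 -0.1 -0.8", "newtons": 25}}

```text
time_s: 41.58
ee_pos: [0.5886, -0.291, 0.1808]
eef_rot: [-1.569, -0.001, -1.566]
force: [0.4, -0.7, 0.3]
grip_width: 0.0279
```

{"method": "send_rows", "body": {"series": "0 0 0 0 0 0 -0.9;0 0 0 0 0 0 -0.9;0 0 0 0 0 0 -0.9;0 0 0 0 0 0 -0.9;0 0 0 0 0 0 -0.9;0 0 0 0 0 0 -0.9;0 0 0 0 0 0 -0.9;0 0 0 0 0 0 -0.9;0 0 0 0 0 0 -0.9;0 0 0 0 0 0 -0.9"}}

```text
time_s: 42.42
ee_pos: [0.5885, -0.2914, 0.1804]
eef_rot: [-1.57, -0.001, -1.566]
force: [0.9, -5.7, 2.2]
grip_width: 0.0121
```

```bash
python3 - <<'E'
from plan import *
p=here()
T=np.array([.08,.16,.24,.32,.4,.46,.52,.58,.64,.7,.76,.82,.88])
print(np.c_[T,(22.4*(np.cos(T)-1)-4.8*np.sin(T)),-(22.4*np.sin(T)+4.8*(np.cos(T)-1))].round(2))
E
```

```text
42.42 [ 0.5885 -0.2914  0.1804] rpy [-8.994e+01 -8.000e-02 -8.974e+01] q [-0.52  0.56  1.21 -0.    1.37  1.05] F [ 0.9 -5.7  2.2] w 0.0121
[[  0.08  -0.46  -1.77]
 [  0.16  -1.05  -3.51]
 [  0.24  -1.78  -5.19]
 [  0.32  -2.65  -6.8 ]
 [  0.4   -3.64  -8.34]
 [  0.46  -4.46  -9.45]
 [  0.52  -5.35 -10.5 ]
 [  0.58  -6.29 -11.49]
 [  0.64  -7.3  -12.43]
 [  0.7   -8.36 -13.3 ]
 [  0.76  -9.47 -14.11]
 [  0.82 -10.63 -14.85]
 [  0.88 -11.83 -15.52]]
```

{"method": "send_rows", "body": {"series": "0 0 0 -0.22 -0.9 0 -0.9;0 0 0 -0.46 -1.77 0 -0.9;0 0 0 -0.74 -2.65 0 -0.9;0 0 0 -1.05 -3.51 0 -0.9;0 0 0 -1.4 -4.36 0 -0.9;0 0 0 -1.78 -5.19 0 -0.9;0 0 0 -2.2 -6 0 -0.9;0 0 0 -2.65 -6.8 0 -0.9;0 0 0 -3.13 -7.58 0 -0.9;0 0 0 -3.64 -8.34 0 -0.9"}}

```text
time_s: 43.25
ee_pos: [0.5878, -0.2563, 0.2642]
eef_rot: [-1.57, -0.004, -1.568]
force: [-0.9, -14.5, 3.5]
grip_width: 0.0122
```

{"method": "send_rows", "body": {"series": "0 0 0 -0.82 -1.11 0 -0.9;0 0 0 -1.71 -2.16 0 -0.9;0 0 0 -2.65 -3.15 0 -0.9;0 0 0 -3.66 -4.09 0 -0.9;0 0 0 -4.72 -4.96 0 -0.9;0 0 0 -5.83 -5.77 0 -0.9;0 0 0 -6.4 -6.15 0 -0.9;0 0 0 -6.4 -6.15 0 -0.9;0 0 0 -6.4 -6.15 0 -0.9;0 0 0 -6.4 -6.15 0 -0.9"}}

```text
time_s: 44.08
ee_pos: [0.5876, -0.1924, 0.3277]
eef_rot: [-1.567, -0.005, -1.568]
force: [-4.4, -13.0, 15.3]
grip_width: 0.0122
```

```bash
python3 - <<'E'
from plan import *
p=here()
from h import *
a=camera("top");b=camera("side")
o=np.zeros((430,800,3),np.uint8);o[:286,:400]=cv2.resize(a[100:300,200:480,::-1],(400,286));o[:429,400:]=cv2.resize(b[120:420,170:450,::-1],(400,429));cv2.imwrite("pics/c8.png",o)
E
```

```text
44.08 [ 0.5876 -0.1924  0.3277] rpy [-89.79  -0.29 -89.83] q [-0.37  0.4   1.1  -0.    1.63  1.19] F [ -4.4 -13.   15.3] w 0.0122
```

View pics/c8.png

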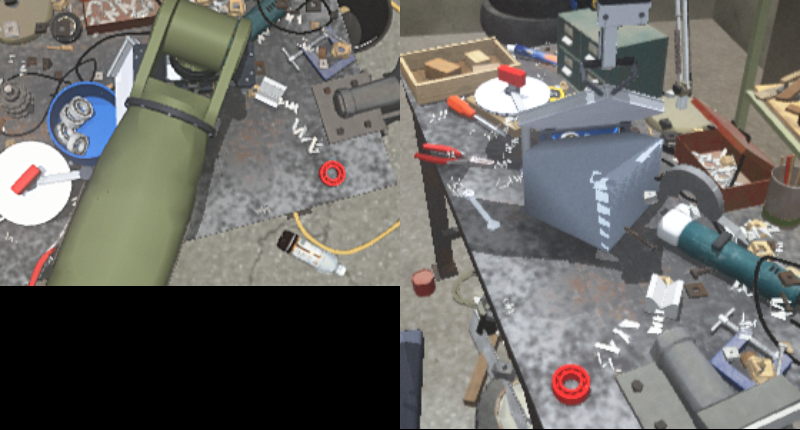

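At least three bearings are in the tub. I'll do a small shake, then lower the pan.

{"method": "send_rows", "body": {"series": "0 0 0 0.6 0.4 0 -0.9;0 0 0 1 0.8 0 -0.9;0 0 0 0.2 0 0 -0.9;0 0 0 1 0.8 0 -0.9;0 0 0 0.2 0 0 -0.9;0 0 0 1 0.8 0 -0.9;0 0 0 0.2 0 0 -0.9;0 0 0 0.2 0 0 -0.9;0 0 0 0.2 0 0 -0.9;0 0 0 0.2 0 0 -0.9"}}

```text
time_s: 45.02
ee_pos: [0.5877, -0.1938, 0.3266]
eef_rot: [-1.568, -0.004, -1.567]
force: [-1.8, -10.7, 10.3]
grip_width: 0.0121
```

{"method": "send_rows", "body": {"series": "0 0 0 0.6 0.4 0 -0.9;0 0 0 1.7 1.2 0 -0.9;0 0 0 2.7 2.1 0 -0.9;0 0 0 3.7 3 0 -0.9;0 0 0 4.7 4 0 -0.9;0 0 0 5.6 5 0 -0.9;0 0 0 6.2 6.1 0 -0.9;0 0 0 6.2 6.1 0 -0.9;0 0 0 6.2 6.1 0 -0.9;0 0 0 6.2 6.1 0 -0.9"}}

```text
time_s: 45.85
ee_pos: [0.5885, -0.2558, 0.2643]
eef_rot: [-1.569, -0.003, -1.567]
force: [3.8, -10.4, 3.4]
grip_width: 0.0123
```

{"method": "send_rows", "body": {"series": "0 0 0 0.5 0.8 0 -0.9;0 0 0 1 1.5 0 -0.9;0 0 0 1.5 2.3 0 -0.9;0 0 0 1.9 3.1 0 -0.9;0 0 0 2.2 4 0 -0.9;0 0 0 2.6 4.8 0 -0.9;0 0 0 2.9 5.7 0 -0.9;0 0 0 3.2 6.6 0 -0.9;0 0 0 3.4 7.4 0 -0.9;0 0 0 3.6 8.2 0 -0.9"}}

```text
time_s: 46.68
ee_pos: [0.5892, -0.291, 0.1816]
eef_rot: [-1.568, -0.001, -1.566]
force: [8.7, -5.0, -0.4]
grip_width: 0.0124
```

```bash
python3 - <<'E'
from plan import *
p=here()
E
```

```text
46.68 [ 0.5892 -0.291   0.1816] rpy [-8.983e+01 -8.000e-02 -8.973e+01] q [-0.51  0.56  1.21  0.    1.37  1.05] F [ 8.7 -5.  -0.4] w 0.0124
```

{"method": "send_rows", "body": {"series": "0 0 0 0 0.15 0 -0.9;0 0 0 0 0.15 0 -0.9;0 0 0 0 0.15 0 -0.6;0 0 0 0 0.15 0 -0.3;0 0 0 0 0.15 0 -0.2;0 0 0 0 0.15 0 -0.2;0 0 0 0 -2 0 -0.2;0 0 0 0 -5 0 -0.2;0 0 0 0 -9 0 -0.2;0 0 0 0 -9 0 -0.2"}}

```text
time_s: 47.52
ee_pos: [0.5896, -0.2909, 0.28]
eef_rot: [-1.561, -0.005, -1.566]
force: [-0.3, 0.1, 1.9]
grip_width: 0.038
```

{"method": "send_rows", "body": {"series": "0 -13.6 0 -22 0 -9 0;0 -13.6 0 -22 0 -9 0;0 -13.6 0 -22 0 -9 0;0 -13.6 0 -22 0 -9 0;0 -13.6 0 -22 0 -9 0;0 -13.6 0 -22 0 -9 0;0 -13.6 0 -22 0 -9 0;0 -13.6 0 -22 0 -9 0;0 -13.6 0 -22 0 -9 0;0 -13.6 0 -22 0 -9 0"}}

```text
time_s: 48.35
ee_pos: [0.4972, -0.0705, 0.2719]
eef_rot: [-1.571, -0.0, -0.372]
force: [-0.1, -0.3, -0.2]
grip_width: 0.0471
```

```bash
python3 - <<'E'
from plan import *
p=here()
plan(p,[[(.4615,.1015,.26,46.3,.2,10)]])
E
```

```text
48.35 [ 0.4972 -0.0705  0.2719] rpy [-8.999e+01 -2.000e-02 -2.129e+01] q [-0.21  0.15  1.55  0.    1.44  0.16] F [-0.1 -0.3 -0.2] w 0.0471
10x[0 -13.5 0 -9.6 1.2 14.7 0.2] need 9.4
```

{"method": "send_rows", "body": {"series": "0 -13.5 0 -9.6 1.2 14.7 0.2;0 -13.5 0 -9.6 1.2 14.7 0.2;0 -13.5 0 -9.6 1.2 14.7 0.2;0 -13.5 0 -9.6 1.2 14.7 0.2;0 -13.5 0 -9.6 1.2 14.7 0.2;0 -13.5 0 -9.6 1.2 14.7 0.2;0 -13.5 0 -9.6 1.2 14.7 0.2;0 -13.5 0 -9.6 1.2 14.7 0.2;0 -13.5 0 -9.6 1.2 14.7 0.2;0 -13.5 0 -9.6 1.2 14.7 0.2"}}

```text
time_s: 49.18
ee_pos: [0.4624, 0.1014, 0.2598]
eef_rot: [-1.571, -0.0, 0.806]
force: [0.1, 0.1, 1.0]
grip_width: 0.0563
```

```bash
python3 - <<'E'
from plan import *
p=here()
from h import *
a=camera("top");b=camera("side")
o=np.zeros((430,800,3),np.uint8);o[:,:400]=cv2.resize(a[120:270,220:360,::-1],(400,430));o[:429,400:]=cv2.resize(b[120:420,170:450,::-1],(400,429));cv2.imwrite("pics/c9.png",o)
E
```

```text
49.18 [0.4624 0.1014 0.2598] rpy [-9.00e+01 -1.00e-02  4.62e+01] q [ 0.14  0.09  1.65  0.    1.41 -0.67] F [0.1 0.1 1. ] w 0.0563
```

View pics/c9.png

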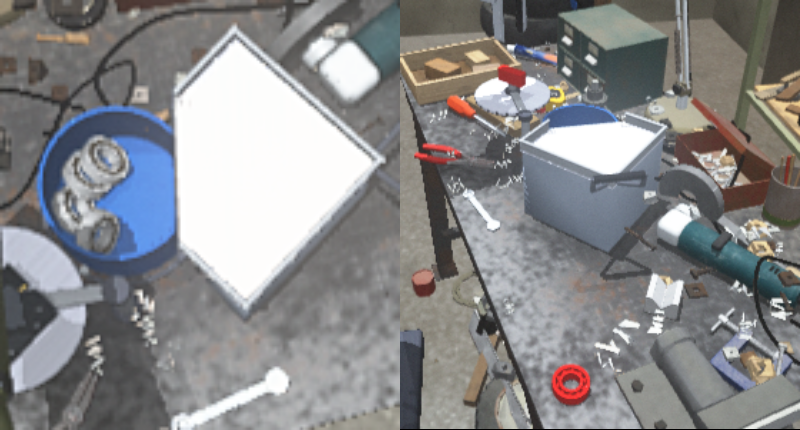

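The tub holds four bearings at about (108,158), (85,178), (72,205) and (100,232). The pan is empty and flat, and nothing fell outside. Now closing the lid.

{"method": "send_rows", "body": {"series": "0 0 0 -0.1 3 0 0.2;0 0 0 -0.1 6 0 0.2;0 0 0 -0.1 8 0 0.2;0 0 0 -0.1 9.1 0 0.2;0 0 0 -0.1 9.1 0 0.2;0 0 0 -0.1 9.1 0 0;0 0 0 -0.1 9.1 0 -0.2;0 0 0 -0.1 9.1 0 -0.4;0 0 0 -0.1 9.1 0 -0.6;0 0 0 -0.1 9.1 0 -0.8", "newtons": 15}}

```text
time_s: 50.12
ee_pos: [0.462, 0.1006, 0.1693]
eef_rot: [-1.571, -0.001, 0.799]
force: [0.5, -0.6, -0.1]
grip_width: 0.0262
```

{"method": "send_rows", "body": {"series": "0 0 0 0 0 0 -0.8;0 0 0 0 0 0 -0.8;0 0 0 0 0 0 -0.8;0 0 0 0 0 0 -0.8;0 0 0 0 0 0 -0.8;0 0 0 0 0 0 -0.8;0 0 0 0 0 0 -0.8;0 0 0 0 0 0 -0.8;0 0 0 0 0 0 -0.8;0 0 0 0 0 0 -0.8"}}

```text
time_s: 50.95
ee_pos: [0.462, 0.1005, 0.169]
eef_rot: [-1.571, -0.0, 0.799]
force: [-0.4, -2.4, 5.9]
grip_width: 0.0198
```

```bash
python3 -c "
from swing import *
p=here();swing(p,-1.68,20)"
```

```text
50.95 [0.462  0.1005 0.169 ] rpy [-9.003e+01 -2.000e-02  4.576e+01] q [ 0.14  0.16  1.78 -0.    1.2  -0.66] F [-0.4 -2.4  5.9] w 0.0198
r 0.10830025618112894 phi 1.6954517460040923
0 0.96 0 0.69 0 -0.60;0 1.93 0 1.32 0 -1.25;0 2.89 0 1.90 0 -1.95;0 3.85 0 2.41 0 -2.70;0 4.81 0 2.86 0 -3.49;0 5.78 0 3.25 0 -4.32;0 6.74 0 3.56 0 -5.17;0 7.70 0 3.80 0 -6.05;0 8.66 0 3.96 0 -6.94;0 9.63 0 4.05 0 -7.85;
0 0.96 0 0.69 0 -0.60;0 1.93 0 1.32 0 -1.25;0 2.89 0 1.90 0 -1.95;0 3.85 0 2.41 0 -2.70;0 4.81 0 2.86 0 -3.49;0 5.78 0 3.25 0 -4.32;0 6.74 0 3.56 0 -5.17;0 7.70 0 3.80 0 -6.05;0 8.66 0 3.96 0 -6.94;0 9.63 0 4.05 0 -7.85;
```

{"method": "send_rows", "body": {"series": "0 0.96 0 0.69 0 -0.6 -0.8;0 1.93 0 1.32 0 -1.25 -0.8;0 2.89 0 1.9 0 -1.95 -0.8;0 3.85 0 2.41 0 -2.7 -0.8;0 4.81 0 2.86 0 -3.49 -0.8;0 5.78 0 3.25 0 -4.32 -0.8;0 6.74 0 3.56 0 -5.17 -0.8;0 7.7 0 3.8 0 -6.05 -0.8;0 8.66 0 3.96 0 -6.94 -0.8;0 9.63 0 4.05 0 -7.85 -0.8"}}

```text
time_s: 51.78
ee_pos: [0.5468, 0.075, 0.169]
eef_rot: [-1.57, -0.0, -0.045]
force: [-0.9, 0.1, 5.9]
grip_width: 0.0201
```

```bash
python3 -c "
from plan import *
p=here()
a=np.linspace(.9,.0166,11)[1:];P=np.array([.4755,-.007]);r=.1098
plan(p,[[(*(P+r*np.array([np.cos(f),np.sin(f)])),p[2],-49.7-np.degrees(.0166-f),-.8,1)for f in a]])"
```

```text
51.78 [0.5468 0.075  0.169 ] rpy [-8.997e+01 -1.000e-02 -2.600e+00] q [0.07 0.34 1.56 0.   1.24 0.11] F [-0.9  0.1  5.9] w 0.0201
1x[0 0.3 0 0.4 0.0 -0.2 -0.8] need 0.2 ; 1x[0 1.3 0 1.1 0.0 -0.9 -0.8] need 0.7 ; 1x[0 2.3 0 1.8 0.0 -1.6 -0.8] need 0.7 ; 1x[0 3.3 0 2.4 0.0 -2.4 -0.8] need 0.7 ; 1x[0 4.4 0 2.9 0.0 -3.2 -0.8] need 0.7 ; 1x[0 5.4 0 3.3 0.0 -4.1 -0.8] need 0.7 ; 1x[0 6.4 0 3.7 0.0 -5.0 -0.8] need 0.7 ; 1x[0 7.4 0 3.9 0.0 -5.9 -0.8] need 0.7 ; 1x[0 8.4 0 4.1 0.0 -6.9 -0.8] need 0.7 ; 1x[0 9.4 0 4.2 0.0 -7.8 -0.8] need 0.7
```

{"method": "send_rows", "body": {"series": "0 0.6 0 0.6 0 -0.4 -0.8;0 1.3 0 1.1 0 -0.9 -0.8;0 2.3 0 1.8 0 -1.6 -0.8;0 3.3 0 2.4 0 -2.4 -0.8;0 4.4 0 2.9 0 -3.2 -0.8;0 5.4 0 3.3 0 -4.1 -0.8;0 6.4 0 3.7 0 -5 -0.8;0 7.4 0 3.9 0 -5.9 -0.8;0 8.4 0 4.1 0 -6.9 -0.8;0 9.4 0 4.2 0 -7.8 -0.8"}}

```text
time_s: 52.62
ee_pos: [0.5852, -0.0049, 0.169]
eef_rot: [-1.57, 0.001, -0.866]
force: [-1.9, 1.7, 6.4]
grip_width: 0.0198
```

{"method": "send_rows", "body": {"series": "0 0 0 0 0 0 -0.8;0 0 0 0 0 0 -0.8;0 0 0 0 0 0 -0.8;0 0 0 0 0 0 -0.8;0 0 0 0 0 0 -0.8;0 0 0 0 0 0 -0.8;0 0 0 0 0 0 -0.8;0 0 0 0 0 0 -0.8;0 0 0 0 0 0 -0.8;0 0 0 0 0 0 -0.8"}}

```text
time_s: 53.45
ee_pos: [0.5851, -0.0047, 0.169]
eef_rot: [-1.57, 0.0, -0.862]
force: [-0.7, -1.1, 6.0]
grip_width: 0.0199
```

```bash
python3 -c "
from plan import *
here()"
```

```text
53.45 [ 0.5851 -0.0047  0.169 ] rpy [-89.98   0.   -49.38] q [-0.07  0.41  1.46  0.    1.27  0.79] F [-0.7 -1.1  6. ] w 0.0199
```

{"method": "send_rows", "body": {"series": "0 0 0 0.1 0 -0.1 -0.8;0 0 0 0.1 0 -0.1 -0.8;0 0 0 0.1 0 -0.1 -0.5;0 0 0 0.1 0 -0.1 0;0 0 0 0.1 0 -0.1 0.2;0 0 0 0.1 0 -0.1 0.2;0 0 0 0.05 -2 -0.05 0.2;0 0 0 0.05 -5 -0.05 0.2;0 0 0 0.05 -5 -0.05 0.2;0 0 0 0.05 -5 -0.05 0.2"}}

```text
time_s: 54.28
ee_pos: [0.5855, -0.0056, 0.22]
eef_rot: [-1.569, -0.002, -0.862]
force: [-0.0, 0.2, -0.3]
grip_width: 0.0564
```

{"method": "send_rows", "body": {"series": "0 -1.3 0 0 0 0 0.2;0 -2.6 0 0 0 0 0.2;0 -3.9 0 0 0 0 0.2;0 -5.2 0 0 0 0 0.2;0 -6.5 0 0 0 0 0.2;0 -7.8 0 0 0 0 0.2;0 -9.1 0 0 0 0 0.2;0 -10.4 0 0 0 0 0.2;0 -11.7 0 0 0 0 0.2;0 -12 0 0 0 0 0.2"}}

```text
time_s: 55.12
ee_pos: [0.5846, -0.0055, 0.2173]
eef_rot: [-1.57, 0.002, 0.192]
force: [0.3, 0.3, -1.5]
grip_width: 0.0564
```

{"method": "send_rows", "body": {"series": "0 -1.3 0 0 0 0 0.2;0 -2.6 0 0 0 0 0.2;0 -3.9 0 0 0 0 0.2;0 -5.2 0 0 0 0 0.2;0 -6.5 0 0 0 0 0.2;0 -7.8 0 0 0 0 0.2;0 -9.1 0 0 0 0 0.2;0 -10.4 0 0 0 0 0.2;0 -11.7 0 0 0 0 0.2;0 -12 0 0 0 0 0.2"}}

```text
time_s: 55.95
ee_pos: [0.5846, -0.0056, 0.2173]
eef_rot: [-1.569, 0.0, 1.239]
force: [0.1, -0.1, -0.2]
grip_width: 0.0563
```

{"method": "send_rows", "body": {"series": "0 -1.3 0 0 0 0 0.2;0 -2.6 0 0 0 0 0.2;0 -3.9 0 0 0 0 0.2;0 -5.2 0 0 0 0 0.2;0 -6.5 0 0 0 0 0.2;0 -7.8 0 0 0 0 0.2;0 -9.1 0 0 0 0 0.2;0 -10.4 0 0 0 0 0.2;0 -11.7 0 0 0 0 0.2;0 -12 0 0 0 0 0.2"}}

```text
time_s: 56.78
ee_pos: [0.5846, -0.0055, 0.2173]
eef_rot: [-1.569, -0.001, 2.287]
force: [0.1, 0.6, -0.1]
grip_width: 0.0566
```

```bash
python3 -c "
from plan import *
p=here()
plan(p,[[(.5853,-.0052,.166,130.3,.2,1)]])"
```

```text
56.78 [ 0.5846 -0.0055  0.2173] rpy [-8.9920e+01 -8.0000e-02  1.3102e+02] q [-0.07  0.37  1.4   0.    1.37 -2.36] F [ 0.1  0.6 -0.1] w 0.0566
1x[0 0.1 0 -0.0 5.1 -0.1 0.2] need 1.2
```

{"method": "send_rows", "body": {"series": "0 0.1 0 0 2 -0.1 0.2;0 0.1 0 0 4 -0.1 0.2;0 0.1 0 0 5.1 -0.1 0.2;0 0.1 0 0 5.1 -0.1 0.2;0 0.1 0 0 5.1 -0.1 0;0 0.1 0 0 5.1 -0.1 -0.2;0 0.1 0 0 5.1 -0.1 -0.4;0 0.1 0 0 5.1 -0.1 -0.6;0 0.1 0 0 5.1 -0.1 -0.8;0 0.1 0 0 5.1 -0.1 -0.8"}}

```text
time_s: 57.62
ee_pos: [0.5859, -0.0049, 0.1681]
eef_rot: [-1.571, 0.0, 2.271]
force: [-0.0, -1.2, 0.4]
grip_width: 0.02
```

{"method": "send_rows", "body": {"series": "0 0 0 0 0 0 -0.8;0 0 0 0 0 0 -0.8;0 0 0 0 0 0 -0.8;0 0 0 0 0 0 -0.8;0 0 0 0 0 0 -0.8;0 0 0 0 0 0 -0.8;0 1.3 0 0 0.04 0 -0.8;0 2.6 0 0 0.08 0 -0.8;0 3.9 0 0 0.13 0 -0.8;0 5.2 0 0 0.17 0 -0.8"}}

```text
time_s: 58.45
ee_pos: [0.586, -0.005, 0.1663]
eef_rot: [-1.571, 0.0, 1.812]
force: [2.0, -1.2, 3.6]
grip_width: 0.02
```

{"method": "send_rows", "body": {"series": "0 1.3 0 0 0.04 0 -0.8;0 2.6 0 0 0.08 0 -0.8;0 3.9 0 0 0.13 0 -0.8;0 5.2 0 0 0.17 0 -0.8;0 6.5 0 0 0.21 0 -0.8;0 7.8 0 0 0.25 0 -0.8;0 9.1 0 0 0.3 0 -0.8;0 10.4 0 0 0.34 0 -0.8;0 11.7 0 0 0.38 0 -0.8;0 13 0 0 0.42 0 -0.8"}}

```text
time_s: 59.28
ee_pos: [0.5859, -0.0052, 0.162]
eef_rot: [-1.571, 0.0, 0.677]
force: [-0.4, -1.2, 3.5]
grip_width: 0.0201
```

```bash
python3 -c "
from plan import *
p=here()
from station import *
print(get_obs()['moment'])"
```

```text
59.28 [ 0.5859 -0.0052  0.162 ] rpy [-90.03   0.    38.8 ] q [-0.07  0.42  1.47 -0.    1.26 -0.75] F [-0.4 -1.2  3.5] w 0.0201
[-0.40523812  0.03026941  0.08698597]
```

{"method": "send_rows", "body": {"series": "0 1.3 0 0 0.04 0 -0.8;0 2.6 0 0 0.08 0 -0.8;0 3.9 0 0 0.13 0 -0.8;0 5.2 0 0 0.17 0 -0.8;0 6.5 0 0 0.21 0 -0.8;0 7.2 0 0 0.23 0 -0.8;0 7.6 0 0 0.25 0 -0.8;0 8 0 0 0.26 0 -0.8;0 8.4 0 0 0.26 0 -0.8;0 8.4 0 0 0.26 0 -0.8"}}

```text
time_s: 60.12
ee_pos: [0.5858, -0.0053, 0.1595]
eef_rot: [-1.571, -0.0, -0.052]
force: [-0.5, -2.9, 4.2]
grip_width: 0.0203
```

```bash
python3 -c "
from plan import *
p=here()
from station import *
print(get_obs()['moment'])"
```

```text
60.12 [ 0.5858 -0.0053  0.1595] rpy [-9.004e+01 -2.000e-02 -2.960e+00] q [-0.07  0.42  1.47 -0.    1.25 -0.02] F [-0.5 -2.9  4.2] w 0.0203
[-0.66960152  0.30394059  0.36351401]
```

The moment rose to 0.36 Nm against about 0.08 Nm friction, so the screw is at its stop. Releasing and moving clear.

{"method": "send_rows", "body": {"series": "0 0 0 0 0 0 -0.6;0 0 0 0 0 0 -0.3;0 0 0 0 0 0 0;0 0 0 0 0 0 0.2;0 0 0 0 0 0 0.2;0 0 0 0 -2 0 0.2;0 0 0 0 -5 0 0.2;0 0 0 0 -9 0 0.2;0 0 0 0 -12 0 0.2;0 0 0 0 -12 0 0.2"}}

```text
time_s: 60.95
ee_pos: [0.5872, -0.0049, 0.2858]
eef_rot: [-1.571, -0.009, -0.05]
force: [-0.8, -0.1, 0.9]
grip_width: 0.0565
```

{"method": "send_rows", "body": {"series": "0 0 0 -20 0 28 0.2;0 0 0 -20 0 28 0.2;0 0 0 -20 0 28 0.2;0 0 0 -20 0 28 0.2;0 0 0 -20 0 28 0.2;0 0 0 -20 0 28 0.2;0 0 0 -20 0 28 0.2;0 0 0 -20 0 28 0.2;0 0 0 -20 0 28 0.2;0 0 0 -20 0 28 0.2"}}

```text
time_s: 61.78
ee_pos: [0.3986, 0.2867, 0.2789]
eef_rot: [-1.571, 0.0, -0.046]
force: [0.4, -0.1, 0.2]
grip_width: 0.0562
```

```bash
python3 - <<'E'
from plan import *
p=here()
from h import *
a=camera("top");b=camera("side")
o=np.zeros((430,800,3),np.uint8);o[:,:400]=cv2.resize(a[120:270,220:360,::-1],(400,430));o[:429,400:]=cv2.resize(b[120:420,170:450,::-1],(400,429));cv2.imwrite("pics/c10.png",o)
for n,im in(("top",a),("side",b)):
    old=cv2.imread(f"pics/{n}0.png")[:,:,::-1];y=slice(165,195) if n=="top" else slice(175,200);x=slice(240,280) if n=="top" else slice(285,310)
    for q in(old,im):
        h=cv2.cvtColor(np.ascontiguousarray(q[y,x]),cv2.COLOR_RGB2HSV);m=((h[:,:,0]<8)|(h[:,:,0]>172))&(h[:,:,1]>150)&(h[:,:,2]>90)
        pt=np.argwhere(m)[:,::-1].astype(np.float32);print(n,len(pt),pt.mean(0)+[x.start,y.start],cv2.minAreaRect(pt)[1:])
E
```

```text
61.78 [0.3986 0.2867 0.2789] rpy [-9.00e+01  3.00e-02 -2.66e+00] q [0.55 0.12 1.57 0.   1.45 0.6 ] F [ 0.4 -0.1  0.2] w 0.0562
top 109 [256.422  177.8532] ((6.39450216293335, 22.17314338684082), 85.2363510131836)
top 75 [255.8    177.4667] ((6.3375020027160645, 22.181255340576172), 84.80557250976562)
side 67 [295.9403 185.7313] ((11.627553939819336, 5.81377649307251), 63.43495178222656)
side 68 [295.9265 185.8088] ((11.554967880249023, 5.908790588378906), 66.80140686035156)
```

View pics/c10.png

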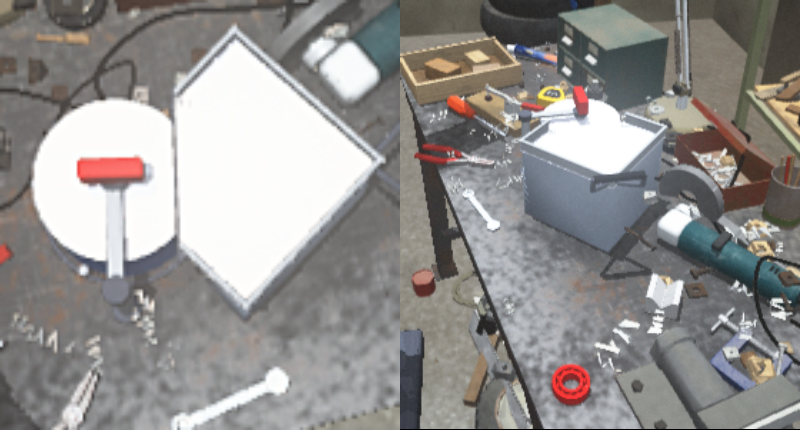

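The lid is closed, with the knob at (110,169) in the same pose as at the start in both views. The pan is flat and empty, and the other tools are where they were. Handing in.

```bash
python3 -c "
from station import *
print(hand_in())"
```

```text
the job is handed in; nothing more can be done
None
```

I handed the job in at about 62 s (limit 210 s). All four bearings are in the blue tub and the lid is screwed down.

- **Laying out and pouring:** I laid the four bearings on the pan, unscrewed the lid about 2.27 rad and swung it about 1.68 rad aside. One pour at about 0.8 rad with a short shake emptied the pan, and no part had to be put in by hand. I then lowered the pan flat, swung the lid back and screwed it down to its stop.
- **Last checks:** The view before closing showed four bearings in the tub and the pan empty. At the screw's stop the moment rose to about 0.36 Nm, against about 0.08 Nm of friction. In the final pictures the knob is within about 0.6 px of its starting place in both views, and the visible tools and the red look-alike had not moved.
- **Small disagreement:** The knob's side-view angle read 66.8° against 63.4° at the start, while the top view agreed within 0.5°. The knob covers only about 12 px there, so I put the difference down to pixel noise.

I saw no bearing knocked aside and no slip of the grip. No check failed.

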